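# Lay out a seal set on the carver's show board

### The job

Lay out the seal set on the walnut board for a customer to see: put the square wooden stand midway between the vise and the inkstone, in line with them, and the tall knobbed seal upright on the middle of the stand. Put the ink-paste box straight in front of the vise (on the robot's side) and the short flat-topped seal straight in front of the inkstone, both centred on the brass line; turn the stand and the two seals square with the board. Tip no seal or box over, let go of everything, and leave the round red seal and the brush where they are.

Things in the scene. Friction and masses are not known exactly. Their poses are not given: they have to be found in the camera images.
- board: Fixed dark walnut show board, flat on the desk, 220 (x) x 320 (y) x 10 mm thick, turned up to 0.2 rad. Origin: centre of its underside; +x to its back (away from the robot), +y to its left seen from the robot. A 6 mm wide brass line, inlaid level, runs along y at x = -55 mm, across its front half. Vise and inkstone stand along its back half.
- vise: Pale wooden engraving vise fixed on the board, 70 x 70 mm, 46 mm high: two jaws with a gap between them and a steel screw that sticks out 22 mm at the back (+x). Origin: centre of its underside, 60 mm behind the board's centre (x = +60 mm) and 120 mm to its left or right; axes parallel to the board's.
- inkstone: Flat near-black slate inkstone fixed on the board, 80 (x) x 70 (y) x 18 mm with a round rim on top (22 mm in all). Origin: centre of its underside, 60 mm behind the board's centre, 120 mm to the other side than the vise; axes parallel to the board's.
- stand: Loose square brown wooden stand (a small plinth for a seal), 58 x 58 x 20 mm high with flat top, about 60 g. Lies flat at the start at one side of the board. Origin: centre of its underside; x and y square to its sides, z up.
- tall_seal: Loose tall square seal of pale grey stone, 30 x 30 mm, straight sides up to 55 mm, on top a round knob 22 mm across, 70 mm high in all; about 150 g. Stands upright at the start. Origin: centre of its underside; x and y square to its sides, z up.
- short_seal: Loose short square seal of dark green stone, 30 x 30 x 34 mm high, flat top without a knob; about 80 g. Stands upright at the start. Origin: centre of its underside; x and y square to its sides, z up.
- ink_box: Loose round white porcelain ink-paste box with its lid on (one solid piece), 56 mm across, 30 mm high, a thin blue ring round it and on the lid; about 130 g. Origin: centre of its underside, z up.
- round_seal: Bystander, to be left alone: loose round red seal, 39 mm across, 62 mm high, standing on the desk between the robot and the board. Origin: centre of its underside.
- brush: Bystander, to be left alone: flat bristle brush with wooden handle, about 165 mm long, 34 mm wide, 12 mm high, lying on the desk in front of the board. Origin: on its underside where the handle meets the brass ferrule; +x to the bristles.

How it is judged:
By the outcome, as a careful person would: the job done as asked, in the order asked, and still so for the second after the job is handed in, with the robot touching nothing.
It also fails if it takes over 109 s, if anything falls off the work surface, if the arm or the gripper's body presses on something with over 40 N, if the wrist force passes 120 N, or if a joint passes its speed limit or range.

### The arm

A 6-joint arm with a two-finger parallel gripper is mounted at the origin on the work surface. World frame = base frame: x ahead of the robot, y to its left, z up, the work surface at z = 0. Lengths are in m, angles in degrees, forces in N, time in s.
With the tool pointing down it reaches from about 0.4 to 0.825 m from the base axis. Payload 7 kg.
Tool frame: the origin (TCP) lies at the very end of the fingers, on their centre line; the grasp point (between the pads) lies 19 mm behind it (r.hold_point_z is the distance from the TCP to the grasp point, in m); z points along the fingers, y is the direction in which the jaws open and shut (so a half turn about z gives the same grasp; the last joint's range is limited). The gripper opens to 88 mm and grips with 3 to 60 N. Pads are 19 mm wide; open, the fingers measure 130 mm over their backs; the gripper's body (78 mm by 193 mm) begins 47 mm behind the grasp point.
Start: joints at [16.507, 20.546, 0.682, 0, -70.136, -16.507], TCP at [0.675, -0, 0.227] pointing down, gripper open.
Joint ranges: [-176.03, 176.03], [-82.01, 121.73], [-58.28, 71.71], [-173.87, 95.51], [-174.79, -0.11], [-173.66, 173.66]. Speed limits (degrees/s): [136.94, 136.94, 172.46, 180, 180, 180].

### API

Orientations are given as [roll, pitch, yaw] about the fixed x, y, z axes, in that order (R = Rz(yaw) Ry(pitch) Rx(roll)).
In Python, from plant import r gives the robot as it stands. The module is installed in compiled form; this text tells all that it offers.
- The arm moves only by the shell command python3 -m inch 'ROWS' [FORCE]. ROWS is text: rows parted by semicolons, each of 7 numbers parted by spaces: the shift along the tool's x, y, z in m, then the turn, a rotation vector about the tool's x, y, z in rad, then the opening, from 0 (shut) to 1 (fully open). In form: tx ty tz ax ay az jaw; .... A call has 1 to 20 rows; each row shifts and turns the commanded pose from where the row before left it, along the tool's axes as they then stand; what a row does not reach is not made up. A row lasts 1/12 s, in which the tool goes at most 41.7 mm and 7.16 degrees, less where a joint would pass 70% of its speed; a pose out of reach is approached as far as the arm can. A call with a gripper value outside its range is refused whole. The fingers move at their own pace and stop on an object; FORCE is the grip in N (left out, the last holds). Time passes only in rows, so rows that do not move let the fingers close. It gives the time, the measured TCP pose, the force and the opening at its end, in the units of the state.
- r.get_state(): the state, without advancing time (a new reading comes with each control period).
- r.capture(name): name is "scene" or "side" or "wrist"; returns the picture (480x640x3 uint8, red, green, blue); there is no depth.
- r.camera_params(name): a dict with "vfov" (degrees; the focal length in pixels is half the picture's height over the tangent of half this angle, whatever the lens; pixels are square), "cx", "cy" (the principal point, pixels), "R" (3x3) and "t" (3): a world point X has camera coordinates R X + t. Camera axes: x right, y down, z forward; pixel columns grow to the right and rows downward; lengths in m; the calibration is good to about 2 mm. A picture is of the moment at which its call begins: read the wrist's pose just before it. camera_params takes no time and is no camera call; for the wrist camera it gives the pose at the moment of the call.
- r.close_job(): hands the job in, once; it reports no verdict.
Trained networks look in the newest picture that a camera, given by its name, has taken for a name from the list of things; names that differ only in an ending like _2 or _b are one class to them, and where a whole thing is asked for, a point or a joint stands for the part that bears it (a point fixed in the world has none). Each returns a list of dicts, best first, with "p" (0 to 1); they miss things now and then, are a little off and sometimes report something else, mostly with a low value. They report only what shows in the picture. A call takes as long as a camera call.
- r.recognise(target, camera): "xy" ([column, row] in pixels, amid what is visible of it).
The state is a dict: "time_s": time; "joints": joint angles; "qd": joint speeds; "joint_torque": joint torques, N m; "tcp_pos": TCP position; "eef_rot": TCP orientation; "contact_force": force on the tool from outside, world axes, zero at the start; "moment": the same for the moment, N m; "gripper_width": finger opening in m.
Only numpy, scipy, OpenCV 4.12 (cv2) and the standard library are available. Lean on these libraries where they do the work, as an engineer would, in place of code of your own. Each camera call takes 0.05 s, during which the arm holds its last target.

## Working session

There is one attempt and no reset: what is moved stays moved. The work goes in short steps, Python scripts to look and compute and a shell command to move; the robot and the scene stay as the last step left them, time stands still between calls to the robot, and variables do not carry over. Pictures are saved under pics/ and viewed, and the job is handed in when it is done.

```bash
mkdir -p pics; cat > h.py <<'E'
import numpy as np, cv2
from plant import r
def shot(cam,name):
    p=r.camera_params(cam); im=r.capture(cam); cv2.imwrite(f'pics/{name}.png',cv2.cvtColor(im,cv2.COLOR_RGB2BGR)); np.save(f'pics/{name}.npy',np.array([p],dtype=object),allow_pickle=True); return im,p
def cam(name): return np.load(f'pics/{name}.npy',allow_pickle=True)[0]
def f(p): return 240/np.tan(np.radians(p['vfov']/2))
def toz(p,uv,z):
    R=np.array(p['R']);t=np.array(p['t']);d=R.T@np.array([(uv[0]-p['cx'])/f(p),(uv[1]-p['cy'])/f(p),1]);c=-R.T@t
    return c+d*(z-c[2])/d[2]
def proj(p,X):
    c=np.array(p['R'])@np.array(X)+np.array(p['t']); return np.array([p['cx']+f(p)*c[0]/c[2],p['cy']+f(p)*c[1]/c[2]])
def tri(obs):
    A=np.zeros((3,3));b=np.zeros(3)
    for p,uv in obs:
        R=np.array(p['R']);c=-R.T@np.array(p['t']);d=R.T@np.array([(uv[0]-p['cx'])/f(p),(uv[1]-p['cy'])/f(p),1]);d/=np.linalg.norm(d)
        M=np.eye(3)-np.outer(d,d);A+=M;b+=M@c
    return np.linalg.solve(A,b)
E
python3 - <<'E'
from h import *
print(r.get_state())
for c in ['scene','side','wrist']:
    im,p=shot(c,c+'0'); print(c,p)
for c in ['scene','side']:
  for n in ['board','vise','inkstone','stand','tall_seal','short_seal','ink_box','round_seal','brush']:
    print(c,n,[(np.round(d['xy']).tolist(),round(d['p'],2)) for d in r.recognise(n,c)[:2]])
E
```

```text
{'time_s': 0.0, 'joints': array([ 1.65064572e+01,  2.05938873e+01,  6.34471693e-01, -2.10425195e-02,
       -7.01358334e+01, -1.65071334e+01]), 'qd': array([-0.07307166, -0.05343365, -0.05463791,  0.01672461, -0.00574306,
       -0.04984456]), 'joint_torque': array([-8.00930356e-04, -5.82726967e+01,  2.93058443e+01,  6.99745238e+00,
        6.93249181e-03, -2.06530804e-04]), 'tcp_pos': array([ 6.74514473e-01, -2.50957949e-05,  2.25597411e-01]), 'eef_rot': array([ 1.79903056e+02, -8.10046781e-03, -9.00078358e+01]), 'contact_force': array([ 0.43855914, -0.90462531,  1.18390955]), 'moment': array([-0.01462875,  0.03200352, -0.04189701]), 'gripper_width': 0.08783798643397149}
scene {'vfov': 56.94903647256932, 'cx': 324.10689812641203, 'cy': 240.81699194217376, 'R': array([[-0.34913028,  0.93698633,  0.012832  ],
       [ 0.52183149,  0.20577701, -0.82785731],
       [-0.77833151, -0.28233391, -0.56079196]]), 't': array([ 0.20609911, -0.26483798,  1.36135343])}
side {'vfov': 42.39902115784473, 'cx': 314.8992069025583, 'cy': 248.09559476084326, 'R': array([[ 0.86585825, -0.50028717, -0.001
[... 570 characters left out ...]
[([269.0, 279.0], 0.64)]
scene stand [([176.0, 220.0], 0.85)]
scene tall_seal [([205.0, 181.0], 0.68)]
scene short_seal [([522.0, 299.0], 0.64)]
scene ink_box [([525.0, 256.0], 0.75)]
scene round_seal [([319.0, 194.0], 0.87)]
scene brush [([408.0, 218.0], 0.95), ([526.0, 255.0], 0.37)]
side board [([336.0, 249.0], 0.69), ([212.0, 206.0], 0.57)]
side vise [([329.0, 212.0], 0.97), ([225.0, 260.0], 0.66)]
side inkstone [([391.0, 257.0], 0.65)]
side stand [([424.0, 354.0], 0.74)]
side tall_seal [([367.0, 367.0], 0.82), ([213.0, 205.0], 0.24)]
side short_seal [([259.0, 192.0], 0.64)]
side ink_box [([213.0, 206.0], 0.85)]
side round_seal [([271.0, 298.0], 0.74)]
side brush [([224.0, 262.0], 0.74)]
```

View pics/scene0.png

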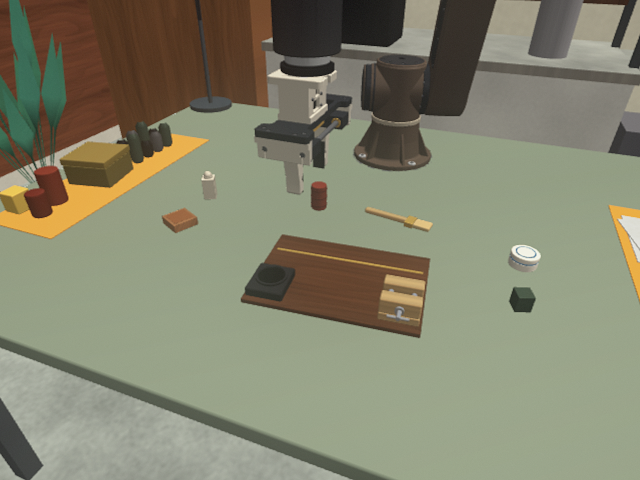

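View pics/side0.png

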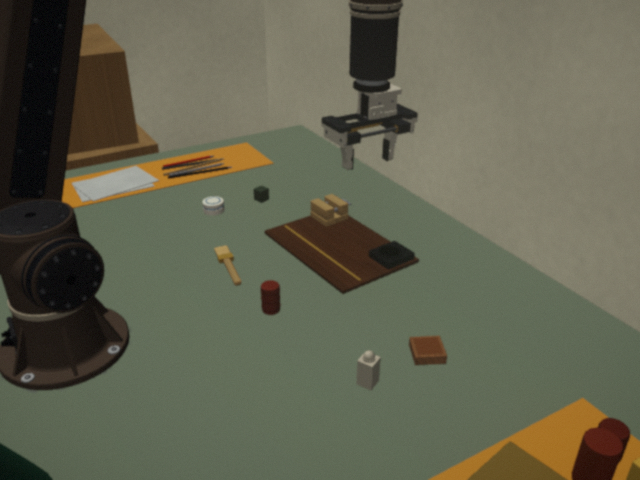

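View pics/wrist0.png

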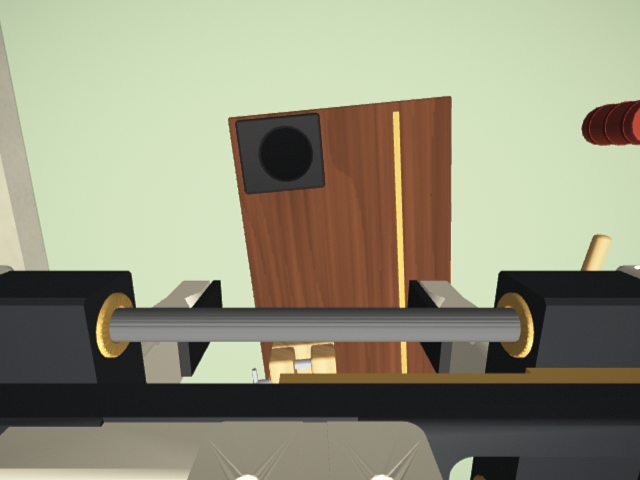

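```bash
python3 - <<'E'
from h import *
s,d,w=cam('scene0'),cam('side0'),cam('wrist0')
P=dict(vise=((402,301),(329,212)),ink=((269,279),(391,257)),stand=((176,220),(424,354)),tall=((205,181+5),(367,370)),short=((522,299),(259,192)),box=((525,256),(213,206)),round=((319,194),(271,298)),brush=((408,218),(224,262)))
for k,(a,b) in P.items(): print(k,tri([(s,a),(d,b)]).round(3))
R=np.array(w['R']);print('wristcam',-R.T@w['t'])
# board corners
for q in [(229,118),(451,97)]: print(toz(w,q,.01).round(4))
for q in [(398,112),(404,372)]: print('line',toz(w,q,.01).round(4))
for q in [(249,310),(278,239),(431,262),(427,326)]:print('sc',toz(s,q,.01).round(4))
for q in [(266,231),(331,205),(418,260),(343,291)]:print('sd',toz(d,q,.01).round(4))
E
```

```text
vise [0.683 0.175 0.026]
ink [ 0.7   -0.071  0.017]
stand [ 0.567 -0.367  0.006]
tall [ 0.436 -0.372  0.03 ]
short [0.586 0.376 0.019]
box [0.448 0.378 0.016]
round [ 0.383 -0.094  0.033]
brush [0.37  0.124 0.005]
wristcam [ 0.67396742 -0.06970834  0.38413196]
[ 0.7576 -0.0994  0.01  ]
[ 0.5413 -0.1186  0.01  ]
line [ 0.5919 -0.1049  0.01  ]
line [0.5677 0.1853 0.01  ]
sc [ 0.7804 -0.0684  0.01  ]
sc [ 0.5619 -0.1165  0.01  ]
sc [0.5243 0.2047 0.01  ]
sc [0.7072 0.2273 0.01  ]
sd [0.5133 0.1895 0.01  ]
sd [0.7245 0.2291 0.01  ]
sd [ 0.7526 -0.1048  0.01  ]
sd [ 0.5399 -0.123   0.01  ]
```

```bash
python3 -m inch '-0.035 0 -0.01 0 0 0 1;-0.035 0 -0.01 0 0 0 1;-0.035 0 -0.01 0 0 0 1;-0.035 0 -0.01 0 0 0 1;-0.035 0 -0.01 0 0 0 1;-0.035 0 -0.01 0 0 0 1;-0.035 0 -0.01 0 0 0 1;-0.035 0 -0.01 0 0 0 1;0 0 0 0 0 0 1;0 0 0 0 0 0 1;0 0 0 0 0 0 1'; python3 - <<'E'
from h import *
im,p=shot('wrist','w1')
s=r.get_state();print(s['tcp_pos'],s['eef_rot'])
E
```

```text
time_s: 1.97
tcp_pos: [0.6747, 0.2801, 0.3061]
eef_rot: [180.0, -0.0, -90.0]
contact_force: [0.1, -0.6, 0.0]
gripper_width: 0.0875
[0.67482212 0.27933234 0.3061162 ] [ 1.79960904e+02 -2.78513410e-02 -9.00172676e+01]
```

View pics/w1.png

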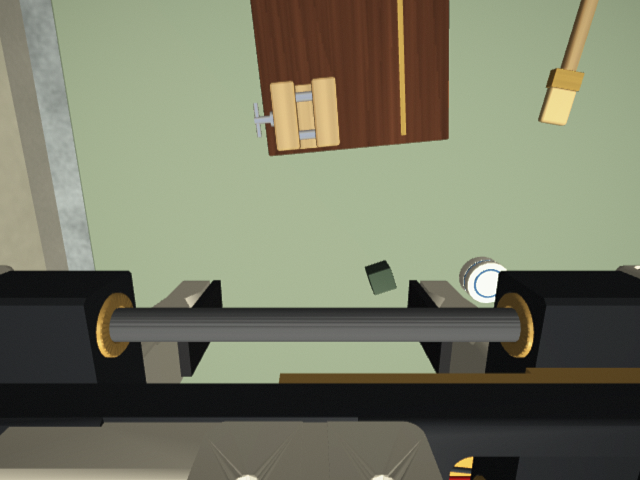

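The wrist shows the vise (305,113), the board's left edge (269,155)-(448,138), the short seal (380,277) and the box (487,280).

```bash
python3 -m inch '-0.032 0.025 0 0 0 0 1;-0.032 0.025 0 0 0 0 1;-0.032 0.025 0 0 0 0 1;-0.032 0.025 0 0 0 0 1;-0.032 0.025 0 0 0 0 1;0 0 0 0 0 0 1;0 0 0 0 0 0 1;0 0 0 0 0 0 1'; python3 - <<'E'
from h import *
im,p=shot('wrist','w2')
s=r.get_state();print(s['tcp_pos'],s['eef_rot'])
E
```

```text
time_s: 2.68
tcp_pos: [0.5502, 0.4391, 0.3066]
eef_rot: [-180.0, -0.0, -90.0]
contact_force: [-0.1, -0.2, -0.9]
gripper_width: 0.0875
[0.55064591 0.43862601 0.30666007] [-1.79995327e+02 -1.64689717e-02 -9.00752905e+01]
```

View pics/w2.png

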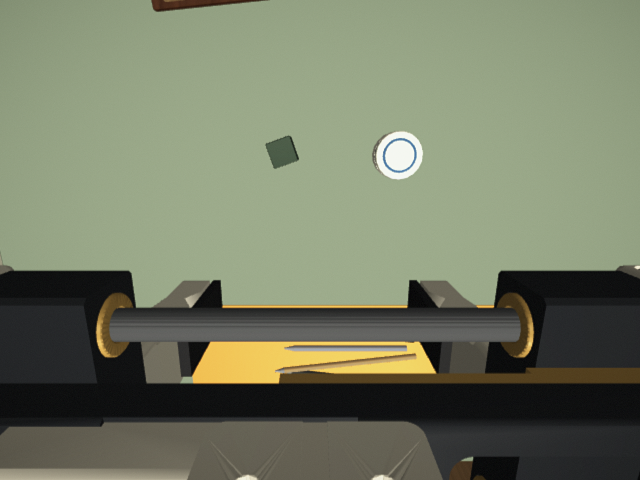

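```bash
python3 -m inch '0.04 0 0 0 0 0 1;0.04 0 0 0 0 0 1;0.04 0 0 0 0 0 1;0.04 0 0 0 0 0 1;0.04 0 0 0 0 0 1;0.04 0 0 0 0 0 1;0.04 0 0 0 0 0 1;0.04 0 0 0 0 0 1;0.04 0 0 0 0 0 1;0.04 0 0 0 0 0 1;0.04 -0.01 0 0 0 0 1;0.04 -0.01 0 0 0 0 1;0.04 -0.01 0 0 0 0 1;0 0 0 0 0 0 1;0 0 0 0 0 0 1;0 0 0 0 0 0 1'; python3 - <<'E'
from h import *
im,p=shot('wrist','w3')
s=r.get_state();print(s['tcp_pos'],s['eef_rot'])
E
python3 -m inch '0.04 0.01 0 0 0 0 1;0.04 0.01 0 0 0 0 1;0.04 0.01 0 0 0 0 1;0.04 0.01 0 0 0 0 1;0.04 0 0 0 0 0 1;0 0 0 0 0 0 1;0 0 0 0 0 0 1;0 0 0 0 0 0 1'; python3 - <<'E'
from h import *
im,p=shot('wrist','w4')
s=r.get_state();print(s['tcp_pos'],s['eef_rot'])
E
```

```text
time_s: 4.07
tcp_pos: [0.5795, -0.0817, 0.3064]
eef_rot: [180.0, 0.0, -90.2]
contact_force: [-0.3, 0.7, -0.1]
gripper_width: 0.0875
[ 0.5796043  -0.08070025  0.30657005] [ 1.79997676e+02  6.02958074e-03 -9.00914390e+01]
time_s: 4.78
tcp_pos: [0.5401, -0.2792, 0.3066]
eef_rot: [-180.0, 0.0, -90.0]
contact_force: [0.2, 0.6, -0.3]
gripper_width: 0.0877
[ 0.54022431 -0.27875546  0.30667412] [-1.79988499e+02  1.12272420e-02 -8.99244554e+01]
```

View pics/w3.png

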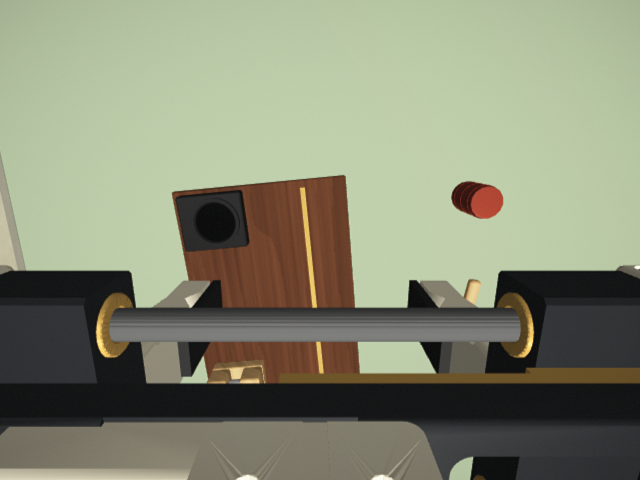

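View pics/w4.png

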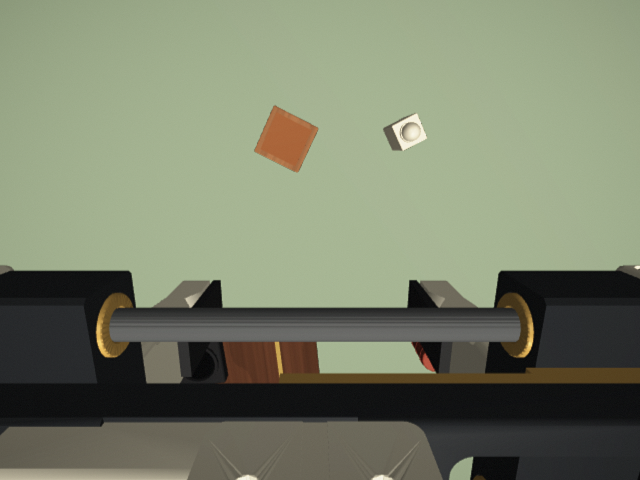

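```bash
python3 - <<'E'
import cv2,numpy as np
def crop(n,x0,y0,x1,y1,k):
    im=cv2.imread(f'pics/{n}.png')[y0:y1,x0:x1]; im=cv2.resize(im,None,fx=k,fy=k,interpolation=cv2.INTER_CUBIC); 
    for i in range(x0,x1,10): cv2.line(im,((i-x0)*k,0),((i-x0)*k,6 if i%50 else 16),(0,0,255),1)
    for i in range(y0,y1,10): cv2.line(im,(0,(i-y0)*k),(6 if i%50 else 16,(i-y0)*k),(0,0,255),1)
    return im
cv2.imwrite('pics/c4.png',crop('w4',240,90,440,190,4))
cv2.imwrite('pics/c2.png',crop('w2',250,110,440,190,4))
cv2.imwrite('pics/c1.png',crop('w1',240,60,460,170,3))
cv2.imwrite('pics/c3.png',crop('w3',160,165,360,265,4))
E
```

```text
(no output)
```

View pics/c4.png

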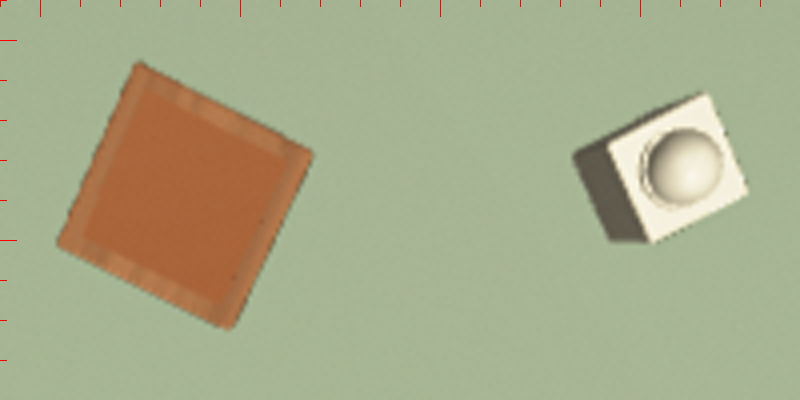

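View pics/c1.png

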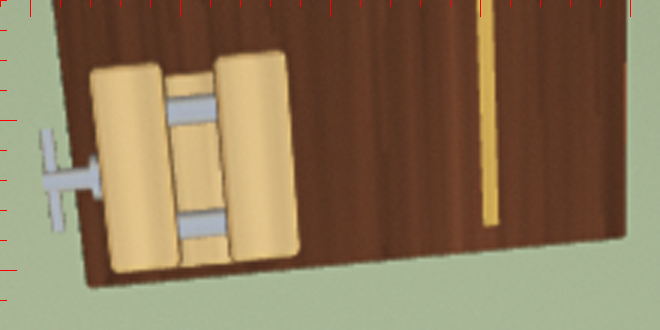

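View pics/c3.png

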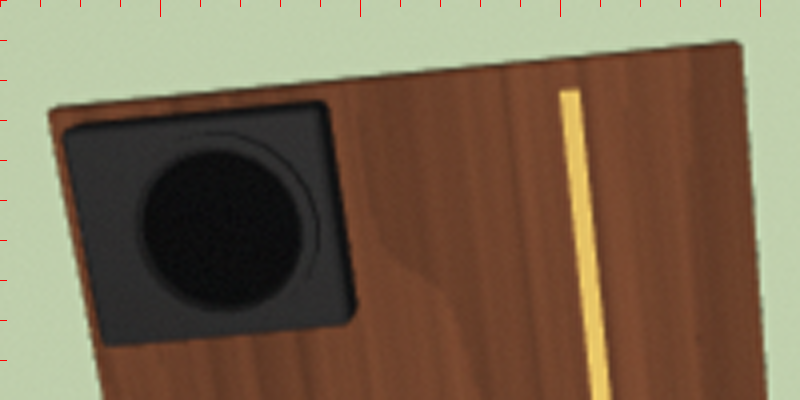

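View pics/c2.png

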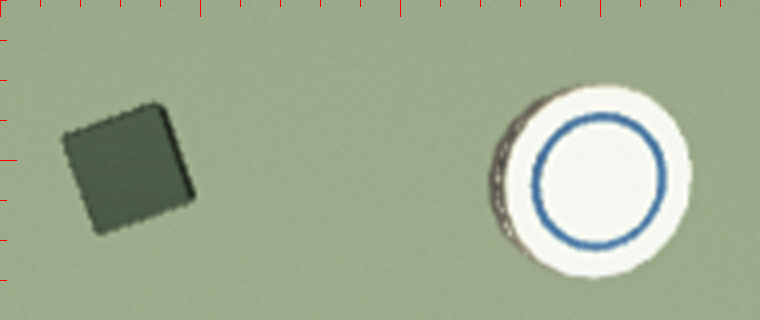

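```bash
cat > fit.py <<'E'
from h import *
from scipy.optimize import least_squares
B=np.array
def pj(p,X,k):
    c=B(p['R'])@B(X)+B(p['t']); a=c[:2]/c[2]; a=a*(1+k*(a@a)); return B([p['cx'],p['cy']])+f(p)*a
w=[cam(f'w{i}') if i else cam('wrist0') for i in range(5)]
hx,hy=.11,.16
obs=[(1,(hx,hy,.01),(269,155.3)),(1,(-hx,hy,.01),(448.3,138.7)),(3,(hx,-hy,.01),(173,191.8)),(3,(-hx,-hy,.01),(345,175.7)),
(0,(hx,-hy,.01),(229,118.5)),(0,(-hx,-hy,.01),(451,97)),
(1,(-.055,'L',.01),(403.5,135)),(3,(-.055,'-L',.01),(302.5,187.8)),(0,(-.055,'-L',.01),(396.3,111.5)),
(3,(.1,-.155,.018),(176.3,197.5)),(3,(.02,-.155,.018),(242,190.3)),(3,(.02,-.085,.018),(248.5,245.5)),(3,(.1,-.085,.018),(185.8,251.5)),
(1,(.095,.085,.046),(270,83.3)),(1,(.025,.085,.046),(335,76.7)),(1,(.025,.155,.046),(340,146)),(1,(.095,.155,.046),(277.3,150.3))]
def bw(v,X):
    c,s=np.cos(v[2]),np.sin(v[2]); return B([v[0]+c*X[0]-s*X[1],v[1]+s*X[0]+c*X[1],X[2]])
def res(v,full=False):
    out=[]
    for i,X,uv in obs:
        y={'L':v[4],'-L':-v[4]}.get(X[1],X[1]); out.append(pj(w[i],bw(v,(X[0],y,X[2])),v[3])-B(uv))
    return B(out) if full else B(out).ravel()
if __name__=='__main__':
    for fixk in (0,1):
        s=least_squares(lambda v:res(v*(B([1,1,1,0,1]) if fixk else 1)),[.635,.05,.08,0,.15],loss='soft_l1')
        print(fixk,s.x.round(4),np.sqrt(s.cost*2/len(obs)))
        print(res(s.x,True).round(1).tolist())
E
python3 fit.py
```

```text
0 [ 0.6351  0.0494  0.0913 -0.0082  0.1501] 1.1178235991746555
[[-0.2, 1.1], [0.6, 0.9], [-1.8, 0.4], [0.6, -0.4], [-1.6, -0.8], [1.0, -1.0], [-0.2, 0.4], [-0.1, -0.3], [-0.6, 0.6], [1.1, -1.3], [-0.7, -0.3], [0.7, -0.9], [1.9, -1.2], [-0.0, 1.2], [-0.2, 1.4], [-0.4, -0.6], [0.2, 0.9]]
1 [ 0.6351  0.0496  0.0913 -0.0026  0.1501] 1.12237872179171
[[-0.3, 1.2], [0.7, 0.9], [-2.0, 0.4], [0.6, -0.3], [-1.7, -0.8], [1.2, -1.1], [-0.2, 0.4], [-0.2, -0.2], [-0.5, 0.6], [1.0, -1.3], [-0.8, -0.2], [0.7, -0.8], [1.8, -1.1], [-0.1, 1.1], [-0.2, 1.3], [-0.4, -0.5], [0.2, 1.0]]
```

```bash
python3 - <<'E'
from fit import *
def show(n,p,uvs,z):
    X=B([toz(p,u,z) for u in uvs]);e=[np.linalg.norm(X[i]-X[(i+1)%4]) for i in range(4)]
    a=[np.degrees(np.arctan2(*(X[(i+1)%4]-X[i])[1::-1]))%90 for i in range(4)]
    print(n,z,X.mean(0).round(4),'edges',B(e).round(4),'ang',B(a).round(1))
st=[(275,105.5),(318.3,128.3),(297.8,172.3),(254.5,150.8)]
for z in(0,.02):show('stand',w[4],st,z)
ta=[(392,126.2),(417,113.5),(427,138.2),(402.5,150.6)]
show('tall',w[4],ta,.055)
sh=[(265.6,143.8),(290,136),(298.8,160),(275,168.6)]
show('short',w[2],sh,.034)
print('box top',toz(w[2],(400,155.2),.03), 'w1',toz(w[1],(487,281),.03))
print('knob',toz(w[4],(411,131.5),.063))
print('short w1',toz(w[1],(378.5,275),.034))
s,d=cam('scene0'),cam('side0')
for n,a,b in [('stand top',(180,217.5),(428,347)),]:print(n,tri([(s,a),(d,b)]))
v=B([.6351,.0495,.0913])
for n,X in dict(stand=(.06,0,.01),box=(-.055,.12,.01),short=(-.055,-.12,.01)).items():print(n,bw(v,X).round(4))
E
```

```text
stand 0 [ 0.5743 -0.3603  0.    ] edges [0.0587 0.0591 0.0599 0.0596] ang [63.4 64.1 63.9 63. ]
stand 0.02 [ 0.5728 -0.3598  0.02  ] edges [0.0562 0.0565 0.0573 0.057 ] ang [63.4 64.1 63.9 63. ]
tall 0.055 [ 0.4361 -0.3667  0.055 ] edges [0.0292 0.0285 0.029  0.0287] ang [26.4 26.6 26.8 26.9]
short 0.034 [0.5868 0.3726 0.034 ] edges [0.0295 0.0285 0.0297 0.0297] ang [16.9 20.  19.3 19.7]
box top [0.44944225 0.37612065 0.03      ] w1 [0.45298496 0.37335586 0.03      ]
knob [ 0.4367211  -0.36711935  0.063     ]
short w1 [0.59306421 0.36387957 0.034     ]
stand top [ 0.57344006 -0.35861762  0.01596693]
stand [0.6949 0.055  0.01  ]
box [0.5694 0.164  0.01  ]
short [ 0.5913 -0.075   0.01  ]
```

```bash
python3 - <<'E'
import cv2,numpy as np
def crop(n,x0,y0,x1,y1,k):
    im=cv2.imread(f'pics/{n}.png')[y0:y1,x0:x1]; im=cv2.resize(im,None,fx=k,fy=k,interpolation=cv2.INTER_CUBIC)
    for i in range(x0,x1,10): cv2.line(im,((i-x0)*k,0),((i-x0)*k,6 if i%50 else 16),(0,0,255),1)
    for i in range(y0,y1,10): cv2.line(im,(0,(i-y0)*k),(6 if i%50 else 16,(i-y0)*k),(0,0,255),1)
    return im
a=crop('scene0',150,160,250,240,4);b=crop('side0',350,330,450,400,4);c=crop('scene0',490,235,590,315,4);e=crop('side0',195,180,295,215,4)
h=max(len(a),len(b));top=np.hstack([a[:280],b[:280]]);bot=np.hstack([c,np.vstack([e,np.zeros((320-140,400,3),np.uint8)])])
cv2.imwrite('pics/ss.png',np.vstack([np.hstack([a[:320],np.vstack([b,np.zeros((40,400,3),np.uint8)])]),bot])[:600])
E
```

```text
(no output)
```

View pics/ss.png

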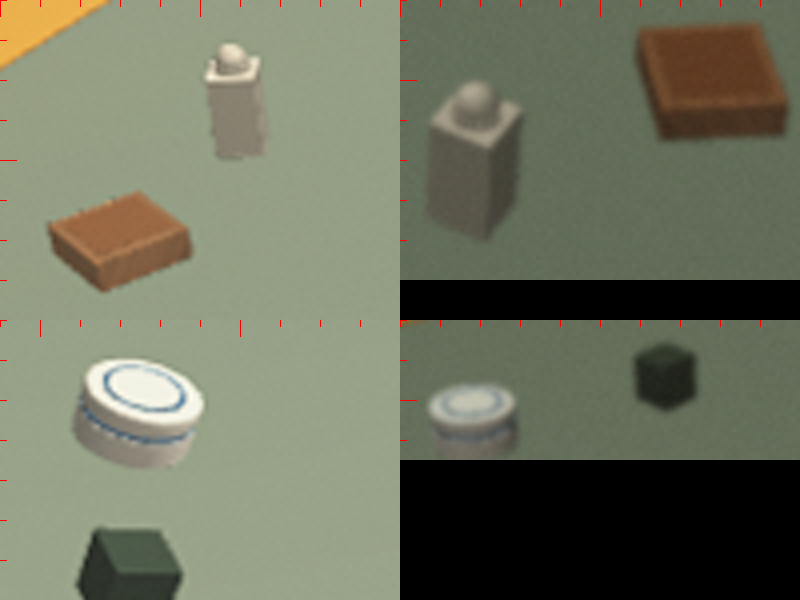

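```bash
python3 - <<'E'
from fit import *
s,d=cam('scene0'),cam('side0')
for n,a,b,c in [('stand top',(180,217.8),(427.8,346.1),(4,(286.6,139.2))),('knob',(207.5,174.5),(368.8,354.5),(4,(411,131.5))),('box',(526.3,251.8),(213,200.8),(2,(400,155.2))),('short',(524.5,292.5),(261.5,188.8),(2,(282.3,152)))]:
    X=tri([(s,a),(d,b)]);Y=tri([(s,a),(d,b),(w[c[0]],c[1])]);print(n,X.round(4),Y.round(4))
E
```

```text
stand top [ 0.5747 -0.3571  0.0163] [ 0.5734 -0.3589  0.0164]
knob [ 0.4368 -0.3652  0.0617] [ 0.4363 -0.3662  0.0618]
box [0.4504 0.3782 0.0292] [0.4499 0.3772 0.0295]
short [0.5893 0.3735 0.0324] [0.5882 0.373  0.0323]
```

```bash
python3 -m inch '0.04 -0.0167 0 0 0 0 1;0.04 -0.0167 0 0 0 0 1;0 0 0.035 0 0 0.1156 1;0 0 0.035 0 0 0.1156 1;0 0 0.035 0 0 0.1156 1;0 0 0.035 0 0 0.1156 1;0 0 0.035 0 0 0 1;0 0 0.035 0 0 0 1;0 0 0.03 0 0 0 1;0 0 0 0 0 0 1;0 0 0 0 0 0 1;0 0 0 0 0 0 1'; python3 - <<'E'
from h import *
shot('wrist','w5');shot('side','s5')
E
```

```text
time_s: 5.83
tcp_pos: [0.5739, -0.3565, 0.0688]
eef_rot: [-179.9, -0.0, -116.4]
contact_force: [1.3, 0.1, 0.7]
gripper_width: 0.0877
```

View pics/w5.png

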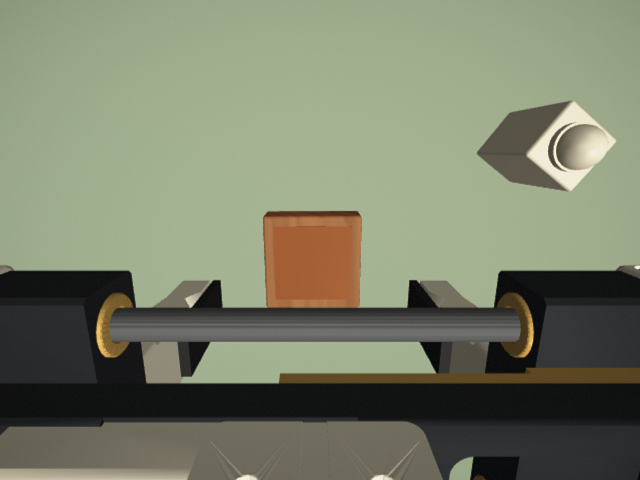

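View pics/s5.png

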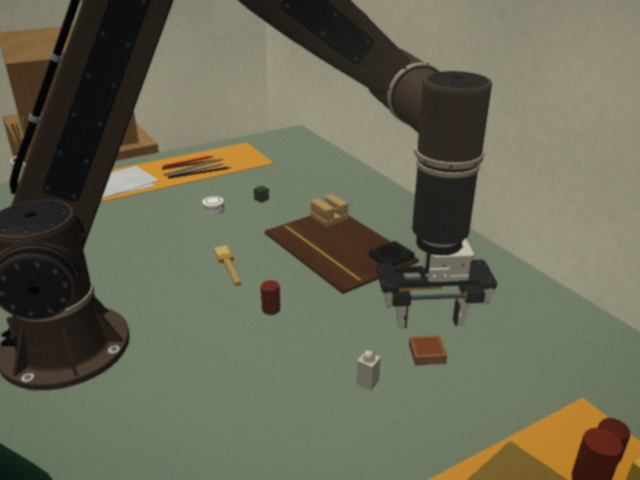

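```bash
python3 -m inch '0.0033 -0.001 0.022 0 0 0 1;0 0 0.022 0 0 0 1;0 0 0.015 0 0 0 1;0 0 0.005 0 0 0 1;0 0 0 0 0 0 1;0 0 0 0 0 0 0.5;0 0 0 0 0 0 0.5;0 0 0 0 0 0 0.5;0 0 0 0 0 0 0.5;0 0 0 0 0 0 0.5;0 0 0 0 0 0 0.5' 20
```

```text
time_s: 6.85
tcp_pos: [0.572, -0.3605, 0.0033]
eef_rot: [-179.9, 0.0, -116.5]
contact_force: [-0.2, 0.2, 3.5]
gripper_width: 0.0579
```

```bash
python3 -m inch '0 0 0 0 0 0 0;0 0 0 0 0 0 0;0 0 -0.02 0 0 0 0;0 0 -0.04 0 0 0 0;0 0 -0.04 0 0 0 0;0 0 0 0 0 0 0;0 0 0 0 0 0 0' 20; python3 - <<'E'
from h import *
shot('wrist','w6');print(r.get_state()['tcp_pos'],r.get_state()['eef_rot'])
E
```

```text
time_s: 7.43
tcp_pos: [0.5731, -0.3609, 0.1056]
eef_rot: [-179.7, 0.0, -116.5]
contact_force: [0.1, 0.1, -1.2]
gripper_width: 0.0576
[ 0.57175579 -0.36025775  0.10339607] [-1.79904156e+02  4.14590889e-02 -1.16510799e+02]
```

View pics/w6.png

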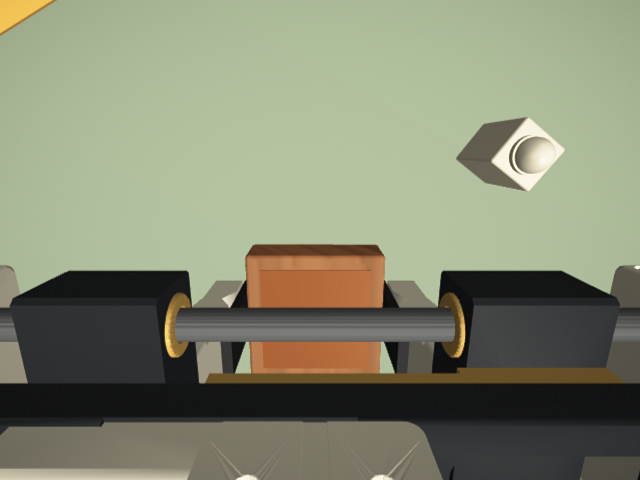

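```bash
python3 - <<'E'
from fit import *
im=cv2.imread('pics/w6.png');print(im[238:264,315].tolist());print(im[366:378,350].tolist())
p=cam('w6');T=B([.5718,-.3603,.1036]);a=np.radians(-116.5);tx=B([np.cos(a),np.sin(a),0])
for z in(.1,.12):
  for row in(244.5,254,257.5,373,374): print(z,row,((toz(p,(315,row),z)-T)@tx).round(4))
E
python3 - <<'E'
import cv2
im=cv2.imread('pics/w6.png')[230:390,200:430];cv2.imwrite('pics/c6.png',cv2.resize(im,None,fx=3,fy=3,interpolation=cv2.INTER_CUBIC))
E
```

```text
[[162, 196, 182], [161, 196, 181], [160, 195, 181], [162, 195, 182], [162, 196, 182], [152, 186, 174], [92, 123, 132], [39, 61, 94], [33, 56, 91], [34, 57, 91], [35, 57, 90], [31, 54, 86], [32, 54, 85], [33, 54, 87], [34, 57, 93], [36, 59, 96], [38, 63, 101], [46, 78, 128], [62, 103, 166], [72, 117, 181], [80, 126, 190], [87, 135, 196], [88, 135, 198], [87, 135, 198], [88, 135, 198], [88, 136, 197]]
[[62, 110, 183], [64, 112, 184], [72, 118, 184], [79, 125, 185], [80, 124, 185], [81, 124, 186], [75, 120, 178], [58, 102, 144], [41, 82, 108], [39, 82, 105], [40, 82, 106], [40, 83, 107]]
0.1 244.5 0.0264
0.1 254 0.0218
0.1 257.5 0.0201
0.1 373 -0.0426
0.1 374 -0.0432
0.12 244.5 0.0318
0.12 254 0.0277
0.12 257.5 0.0261
0.12 373 -0.0289
0.12 374 -0.0294
```

View pics/c6.png

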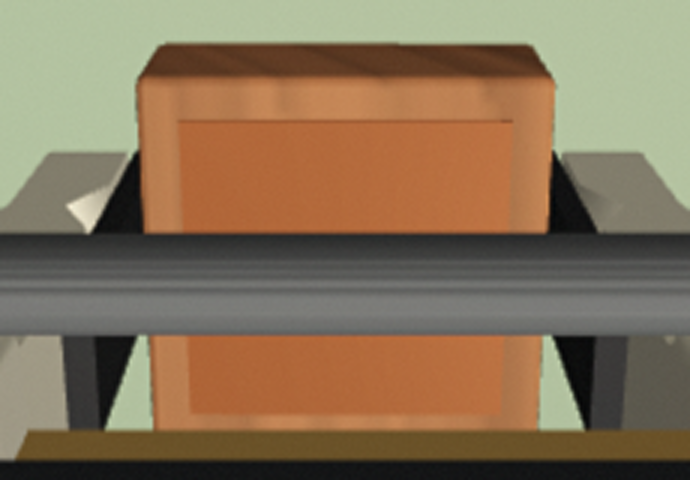

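```bash
python3 -m inch '0 0 0 0 0 -0.1107 0;0 0 0 0 0 -0.1107 0;0 0 0 0 0 -0.1107 0;0 0 0 0 0 -0.1107 0;0 0 0 0 0 -0.1107 0;-0.0334 -0.01335 0 0 0 0 0;-0.0334 -0.01335 0 0 0 0 0;-0.0334 -0.01335 0 0 0 0 0;-0.0334 -0.01335 0 0 0 0 0;-0.0334 -0.01335 0 0 0 0 0;-0.0334 -0.01335 0 0 0 0 0;-0.0334 -0.01335 0 0 0 0 0;-0.0334 -0.01335 0 0 0 0 0;-0.0334 -0.01335 0 0 0 0 0;-0.0334 -0.01335 0 0 0 0 0;-0.0334 -0.01335 0 0 0 0 0;-0.0334 -0.01335 0 0 0 0 0;0 0 0 0 0 0 0;0 0 0 0 0 0 0;0 0 0 0 0 0 0' 20
```

```text
time_s: 9.15
tcp_pos: [0.6934, 0.0534, 0.1006]
eef_rot: [179.8, -0.0, -84.7]
contact_force: [0.3, -0.3, -1.1]
gripper_width: 0.0577
```

```bash
python3 -m inch '0 -0.001 0.035 0 0 0 0;0 0 0.03 0 0 0 0;0 0 0.01 0 0 0 0;0 0 0 0 0 0 0;0 0 0 0 0 0 0;0 0 0 0 0 0 0'; python3 - <<'E'
from h import *
for i in range(4):
    shot('wrist','w7');s=r.get_state();print(s['tcp_pos'].round(4),s['eef_rot'].round(2),s['contact_force'].round(1))
E
```

```text
time_s: 9.65
tcp_pos: [0.6967, 0.0531, 0.0293]
eef_rot: [-179.9, -0.0, -84.8]
contact_force: [0.4, 0.0, -0.5]
gripper_width: 0.0581
[0.6969 0.0534 0.0296] [-1.7984e+02  2.0000e-02 -8.4780e+01] [ 0.8  0.2 -0.6]
[0.6968 0.0535 0.0296] [-1.7983e+02  3.0000e-02 -8.4780e+01] [ 0.1 -0.3 -0.2]
[0.6966 0.0536 0.0295] [-1.7984e+02  3.0000e-02 -8.4780e+01] [ 0.1 -0.5 -0.8]
[0.6965 0.0537 0.0293] [-1.7986e+02  3.0000e-02 -8.4780e+01] [-0.2  0.1 -0.4]
```

View pics/w7.png

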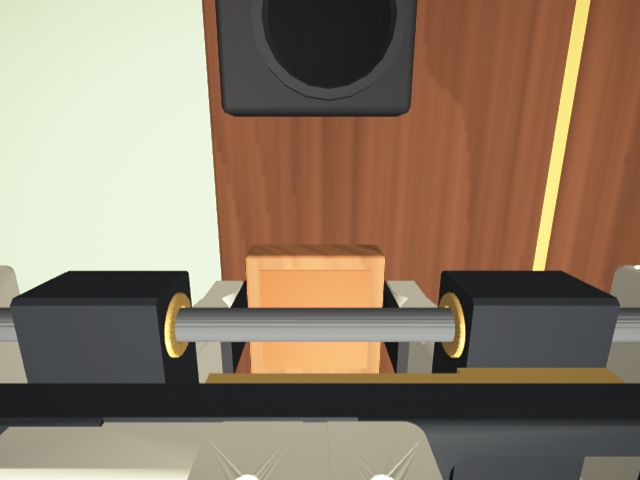

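```bash
python3 - <<'E'
import cv2
im=cv2.imread('pics/w7.png')[60:280,200:430];cv2.imwrite('pics/c7.png',cv2.resize(im,None,fx=3,fy=2.7,interpolation=cv2.INTER_CUBIC))
from fit import *
p=cam('w7');T=B([.6966,.0536,.0295]);a=np.radians(-84.78);X=B([np.cos(a),np.sin(a),0]);Y=B([np.sin(a),-np.cos(a),0])
def q(u,z):
  d=toz(p,u,z)-T; return (d@X).round(4),(d@Y).round(4)
print('ink top near z.018',q((222,108),.018),q((412,108),.018),' bottom',q((227,115),.01),q((409,115),.01))
print('stand top far',q((247,255.5),.0462),q((384,255.5),.0462))
v=B([.6351,.0495,.0913])
print('board line', q((543,250),.01),q((582,10),.01),'edge',q((220,250),.01),q((206,10),.01))
E
```

```text
ink top near z.018 (np.float64(0.0873), np.float64(-0.0402)) (np.float64(0.0872), np.float64(0.0439))  bottom (np.float64(0.085), np.float64(-0.0401)) (np.float64(0.085), np.float64(0.0448))
stand top far (np.float64(0.0275), np.float64(-0.0268)) (np.float64(0.0275), np.float64(0.0293))
board line (np.float64(0.0198), np.float64(0.1176)) (np.float64(0.1281), np.float64(0.117)) edge (np.float64(0.0196), np.float64(-0.0477)) (np.float64(0.1283), np.float64(-0.0465))
```

View pics/c7.png

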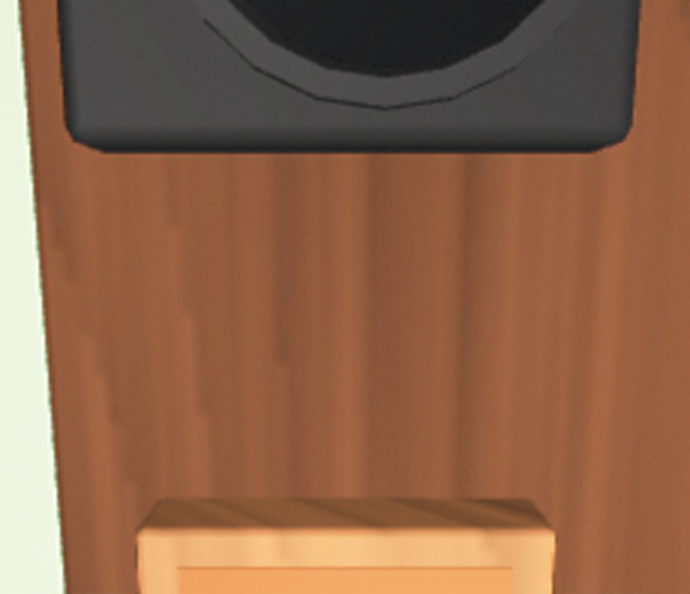

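```bash
python3 -m inch '0.0008 0.0013 0.008 0 0 0 0;0 0 0.004 0 0 0 0;0 0 0.003 0 0 0 0;0 0 0 0 0 0 0;0 0 0 0 0 0 0;0 0 0 0 0 0 0'
```

```text
time_s: 10.35
tcp_pos: [0.6938, 0.0525, 0.0131]
eef_rot: [179.9, -0.0, -84.8]
contact_force: [-3.8, 0.7, 7.9]
gripper_width: 0.0579
```

```bash
python3 -m inch '0 0 -0.0005 0 0 0 0.75;0 0 0 0 0 0 0.75;0 0 0 0 0 0 0.8;0 0 0 0 0 0 0.85;0 0 -0.015 0 0 0 0.85;0 0 -0.03 0 0 0 1;0 0 -0.04 0 0 0 1;0 0 -0.04 0 0 0 1;-0.02 0 -0.035 0 0 0 1;-0.04 0 0 0 0 0 1;-0.04 0 0 0 0 0 1;-0.04 0 0 0 0 0 1;0 0 0 0 0 0 1;0 0 0 0 0 0 1;0 0 0 0 0 0 1'; python3 - <<'E'
from h import *
shot('wrist','w8');shot('scene','sc8');s=r.get_state();print(s['tcp_pos'],s['eef_rot'])
E
```

```text
time_s: 11.6
tcp_pos: [0.6814, 0.1923, 0.1727]
eef_rot: [180.0, -0.0, -84.7]
contact_force: [-0.9, -0.3, 0.7]
gripper_width: 0.0875
[0.68165254 0.19105162 0.17282717] [ 1.79976556e+02 -1.53546390e-02 -8.48287798e+01]
```

View pics/w8.png

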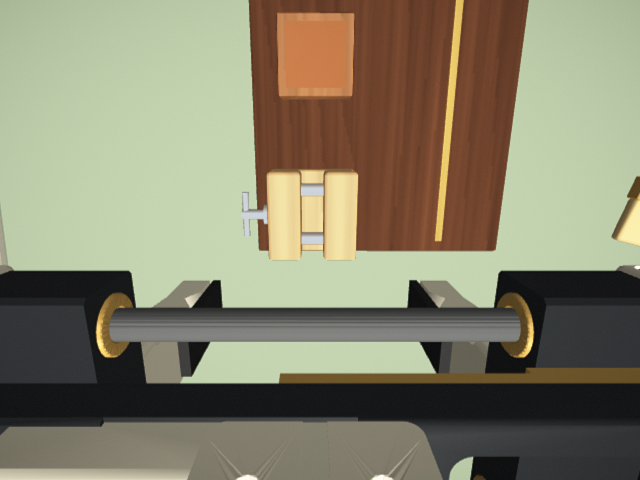

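```bash
python3 -m inch '0.02 0 -0.036 0 0 0 1;0.02 0 -0.036 0 0 0 1;0.02 0 -0.036 0 0 0 1;0.02 0 -0.036 0 0 0 1;0.02 0 0 0 0 0 1;0 0 0 0 0 0 1;0 0 0 0 0 0 1;0 0 0 0 0 0 1'; python3 - <<'E'
from h import *
shot('wrist','w9');s=r.get_state();print(s['tcp_pos'],s['eef_rot'])
im=cv2.imread('pics/w9.png');a=cv2.resize(im[0:270,180:480],None,fx=2.2,fy=2.2,interpolation=cv2.INTER_CUBIC);cv2.imwrite('pics/c9.png',a)
im=cv2.imread('pics/w8.png');a=cv2.resize(im[0:270,230:530],None,fx=2.2,fy=2.2,interpolation=cv2.INTER_CUBIC);cv2.imwrite('pics/c8.png',a)
E
```

```text
time_s: 12.37
tcp_pos: [0.6905, 0.0913, 0.3166]
eef_rot: [180.0, 0.0, -84.9]
contact_force: [0.8, 0.1, -0.6]
gripper_width: 0.0876
[0.69044809 0.09190131 0.31628679] [ 1.79929155e+02 -8.56483486e-03 -8.48323755e+01]
```

View pics/c9.png

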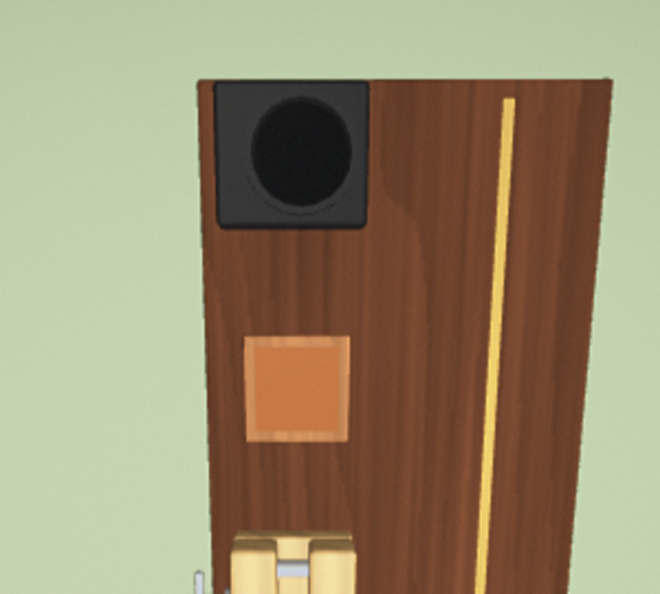

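View pics/c8.png

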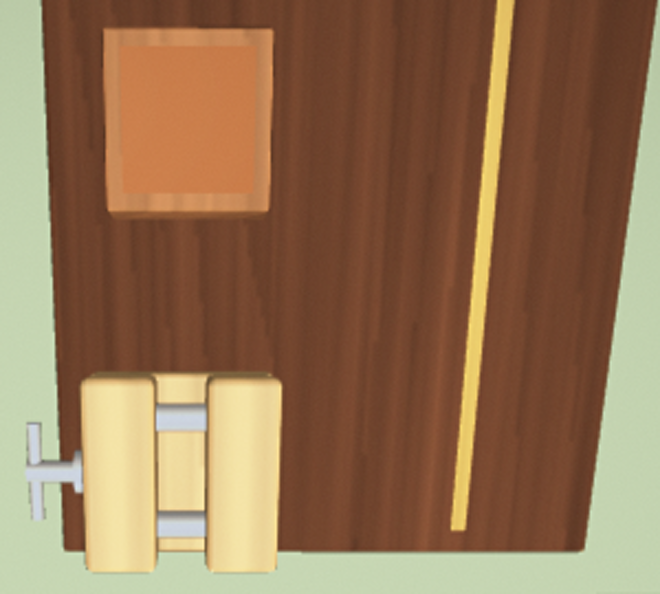

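```bash
cat > chk.py <<'E'
from fit import *
v=B([.6351,.0495,.0913])
def inv(X,v=v):
    c,s=np.cos(v[2]),np.sin(v[2]);d=X[:2]-v[:2];return B([c*d[0]+s*d[1],-s*d[0]+c*d[1]])
E
python3 - <<'E'
from chk import *
def go(n,k,ox,pts):
    p=cam(n)
    for nm,u,z in pts: print(n,nm,(inv(toz(p,(u[0]/k+ox,u[1]/k),z))*1000).round(1))
go('w9',2.2,180,[('corner 110,-160',(198,80),.01),('corner -110,-160',(611,78),.01),('line end -55,-150',(509,98),.01),('line',(482,580),.01),('line',(496,300),.01),('backedge',(212,500),.01),('frontedge',(576,500),.01),
('ink 100,-155',(216,83),.018),('ink 20,-155',(368,82),.018),('ink 20,-85',(366,227),.018),('ink 100,-85',(217,227),.018),
('st',(244,337),.03),('st',(349,337),.03),('st',(348,440.5),.03),('st',(245,440.5),.03)])
go('w8',2.2,230,[('corner 110,160',(63,551),.01),('corner -110,160',(584,551),.01),('line end -55,150',(458,530),.01),('line',(503,10),.01),
('vise 95,85',(83,377),.046),('vise 25,85',(281,378),.046),('vise 25,155',(276,572),.046),('vise 95,155',(87,571),.046),
('st',(104,29),.03),('st',(273,29),.03),('st',(269,211),.03),('st',(108,211),.03)])
E
```

```text
w9 corner 110,-160 [ 109.2 -159.5]
w9 corner -110,-160 [-108.1 -160. ]
w9 line end -55,-150 [ -55.1 -150.6]
w9 line [-56.2 116.9]
w9 line [-54.6 -48.2]
w9 backedge [108.4  66.3]
w9 frontedge [-109.6   66.8]
w9 ink 100,-155 [  99.  -155.9]
w9 ink 20,-155 [  20.3 -156.2]
w9 ink 20,-85 [ 19.9 -85.8]
w9 ink 100,-85 [100.4 -86. ]
w9 st [ 86.1 -28.5]
w9 st [ 29.  -28.4]
w9 st [28.7 28. ]
w9 st [86.6 27.9]
w8 corner 110,160 [109.9 158.9]
w8 corner -110,160 [-109.2  158.7]
w8 line end -55,150 [-55.4 149.7]
w8 line [-54.6 -41.4]
w8 vise 95,85 [94.6 84.9]
w8 vise 25,85 [24.7 85.2]
w8 vise 25,155 [ 24.3 156.9]
w8 vise 95,155 [ 95.4 156.5]
w8 st [ 85.8 -28.9]
w8 st [ 29.1 -28.9]
w8 st [28.9 28.1]
w8 st [85.9 28.1]
```

```bash
python3 -m inch '0.02 -0.0012 0.03 0 0 0 1;0.02 -0.0012 0.03 0 0 0 1;0 0 0.04 0 0 0 1;0 0 0.04 0 0 0 1;0 0 0.04 0 0 0 1;0 0 0.04 0 0 0 1;0 0 0.03 0 0 0 1;0 0 0.03 0 0 0 1;0 0 0.015 0 0 0 1;0 0 0.0065 0 0 0 1;0 0 0 0 0 0 0.5;0 0 0 0 0 0 0.5;0 0 0 0 0 0 0.5;0 0 0 0 0 0 0.5;0 0 0 0 0 0 0.5;0 0 0 0 0 0 0.5' 10
```

```text
time_s: 13.75
tcp_pos: [0.6972, 0.053, 0.017]
eef_rot: [-179.9, 0.0, -84.8]
contact_force: [-1.5, 1.2, 4.1]
gripper_width: 0.0576
```

Release, rise, and head for the tall seal with a check on the way.

```bash
python3 -m inch '0 0 0 0 0 0 0.75;0 0 0 0 0 0 0.8;0 0 0 0 0 0 0.85;0 0 -0.015 0 0 0 0.85;0 0 -0.04 0 0 0 1;0 0 -0.04 0 0 0 1;0 0 -0.04 0 0 0 1;-0.01 0 -0.04 0 0 0 1;-0.01 0 -0.04 0 0 0 1;-0.01 0 -0.04 0 0 0 1;-0.01 0 -0.04 0 0 0 1;0 0 0 0 0 0 1;0 0 0 0 0 0 1;0 0 0 0 0 0 1'; python3 - <<'E'
from h import *
shot('wrist','w10');s=r.get_state();print(s['tcp_pos'],s['eef_rot'])
im=cv2.imread('pics/w10.png');a=cv2.resize(im[0:270,180:480],None,fx=2.2,fy=2.2,interpolation=cv2.INTER_CUBIC);cv2.imwrite('pics/c10.png',a)
E
```

```text
time_s: 14.92
tcp_pos: [0.6928, 0.0928, 0.3104]
eef_rot: [180.0, 0.0, -84.8]
contact_force: [-0.1, 0.1, -0.3]
gripper_width: 0.0874
[0.69253346 0.09254892 0.30933028] [ 1.79893324e+02 -4.63846591e-03 -8.47839855e+01]
```

View pics/c10.png

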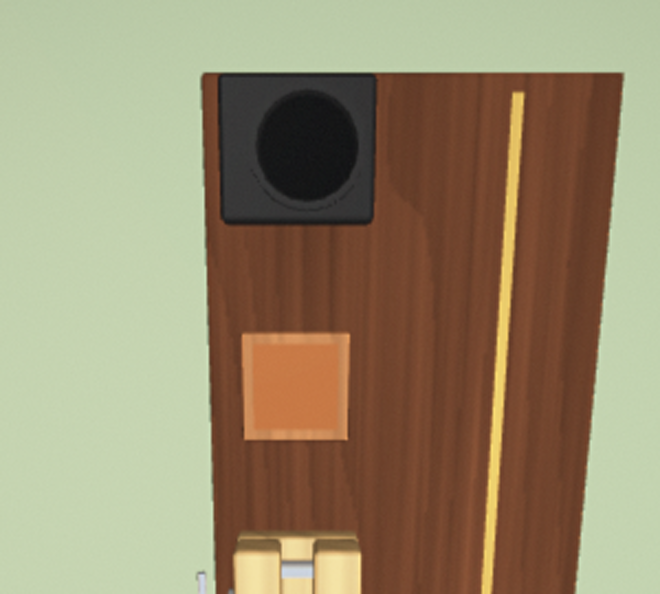

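```bash
python3 - <<'E'
from chk import *
p=cam('w10')
def g(u,z): return (inv(toz(p,(u[0]/2.2+180,u[1]/2.2),z))*1000)
for nm,us,z in [('ink 60,-120',[(220,75),(376,74),(373,223),(222,223)],.018),('st',[(242,333),(350,333),(348.5,440),(244,439.5)],.03)]:
  print(nm,np.mean([g(u,z) for u in us],0).round(1),[g(u,z).round(1).tolist() for u in us])
for nm,u in [('back',(208,300)),('line',(505.5,300)),('front',(602,300)),('line',(489,580))]:print(nm,g(u,.01).round(1))
E
```

```text
ink 60,-120 [  59.7 -121.1] [[99.3, -156.3], [19.9, -156.7], [19.6, -85.7], [100.0, -85.7]]
st [60.5 -0.5] [[89.5, -29.1], [31.7, -29.1], [31.5, 28.3], [89.4, 28.0]]
back [109.4 -46.7]
line [-55.5 -46.7]
front [-109.   -46.7]
line [-56.5 116.1]
```

```bash
python3 -m inch '0.031 0.0212 0 0 0 0 1;0.031 0.0212 0 0 0 0 1;0.031 0.0212 0 0 0 0 1;0.031 0.0212 0 0 0 0 1;0.031 0.0212 0 0 0 0 1;0.031 0.0212 0 0 0 0 1;0.031 0.0212 0 0 0 0 1;0.031 0.0212 0 0 0 0 1;0.031 0.0212 0 0 0 0 1;0.031 0.0212 0 0 0 0 1;0.031 0.0212 0 0 0 0 1;0.031 0.0212 0 0 0 0 1;0.031 0.0212 0 0 0 0 1;0.031 0.0212 0 0 0 0 1;0 0 0.035 0 0 -0.1245 1;0 0 0.035 0 0 -0.1245 1;0 0 0.035 0 0 -0.1245 1;0 0 0.035 0 0 0 1;0 0 0.035 0 0 0 1;0 0 0 0 0 0 1'; python3 -m inch '0 0 0 0 0 0 1;0 0 0 0 0 0 1';python3 - <<'E'
from h import *
shot('wrist','w11');s=r.get_state();print(s['tcp_pos'],s['eef_rot'],s['joints'])
E
```

```text
time_s: 16.63
tcp_pos: [0.4317, -0.3642, 0.1275]
eef_rot: [179.6, 0.7, -63.5]
contact_force: [-2.0, 1.4, -1.4]
gripper_width: 0.0877
time_s: 16.8
tcp_pos: [0.4376, -0.3672, 0.1368]
eef_rot: [180.0, -0.1, -63.4]
contact_force: [0.6, 0.3, 0.5]
gripper_width: 0.0875
[ 0.43816898 -0.36736287  0.13758525] [-1.79934365e+02 -1.32230735e-01 -6.33583010e+01] [-2.03479603e+01  1.50855628e+01 -1.96544857e+01  5.14471883e-02
 -5.51184994e+01  4.69603655e+01]
```

View pics/w11.png

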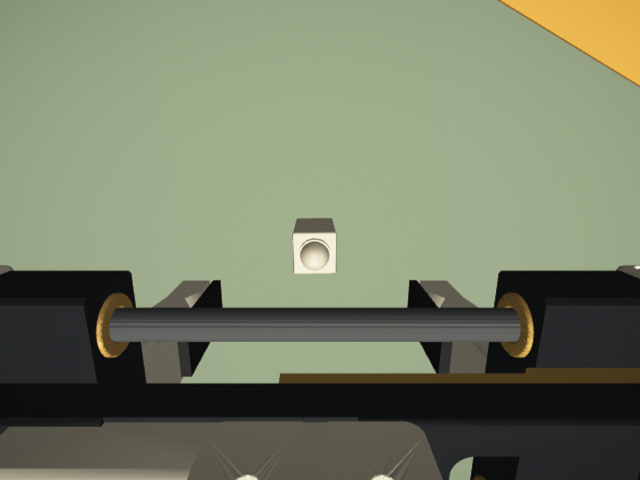

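```bash
python3 - <<'E'
from fit import *
p=cam('w11');T=B([.438,-.3673,.1373]);a=np.radians(-63.36);X=B([np.cos(a),np.sin(a),0]);Y=B([np.sin(a),-np.cos(a),0])
for u in [(293,234),(336.5,234),(336.5,272.5),(294,273),(314.8,253.5)]:
  d=toz(p,u,.055)-T;print(u,(d@X).round(4),(d@Y).round(4),(d+T).round(4))
E
```

```text
(293, 234) 0.013 -0.0131 [ 0.4556 -0.373   0.055 ]
(336.5, 234) 0.013 0.0166 [ 0.429  -0.3864  0.055 ]
(336.5, 272.5) -0.0148 0.017 [ 0.4161 -0.3617  0.055 ]
(294, 273) -0.0151 -0.0129 [ 0.4427 -0.348   0.055 ]
(314.8, 253.5) -0.0009 0.0018 [ 0.436  -0.3673  0.055 ]
```

```bash
python3 -m inch '0 0.001 0.035 0 0 0 1;0 0 0.035 0 0 0 1;0 0 0.03 0 0 0 1;0 0 0.015 0 0 0 1;0 0 0 0 0 0 1;0 0 0 0 0 0 0.5;0 0 0 0 0 0 0;0 0 0 0 0 0 0;0 0 0 0 0 0 0;0 0 0 0 0 0 0;0 0 0 0 0 0 0;0 0 0 0 0 0 0;0 0 0 0 0 0 0;0 0 0 0 0 0 0;0 0 0 0 0 0 0' 25; python3 - <<'E'
from h import *
s=r.get_state();print(s['tcp_pos'],s['eef_rot'])
E
```

```text
time_s: 18.1
tcp_pos: [0.4363, -0.3671, 0.0206]
eef_rot: [-180.0, -0.0, -63.4]
contact_force: [0.3, 0.3, 0.6]
gripper_width: 0.0303
[ 0.43629633 -0.36707805  0.02058918] [-1.79989785e+02 -1.22653296e-02 -6.33786244e+01]
```

```bash
python3 -m inch '0 0 -0.02 0 0 0 0;0 0 -0.035 0 0 0 0;0 0 -0.035 0 0 0.1245 0;0 0 -0.035 0 0 0.1245 0;0 0 -0.035 0 0 0.1245 0;0 0 0 0 0 0 0;0 0 0 0 0 0 0;0 0 0 0 0 0 0;0 0 0 0 0 0 0' 25; python3 - <<'E'
from fit import *
shot('wrist','w12');s=r.get_state();print(s['tcp_pos'],s['eef_rot'])
im=cv2.imread('pics/w12.png');a=cv2.resize(im[200:400,180:450],None,fx=2.9,fy=2.9,interpolation=cv2.INTER_CUBIC);cv2.imwrite('pics/c12.png',a)
E
```

```text
time_s: 18.85
tcp_pos: [0.4352, -0.3665, 0.179]
eef_rot: [179.9, 0.1, -84.7]
contact_force: [0.5, -0.1, -1.8]
gripper_width: 0.0296
[ 0.43522081 -0.3665359   0.17886203] [ 1.79851835e+02  9.32555617e-02 -8.47453092e+01]
```

View pics/c12.png

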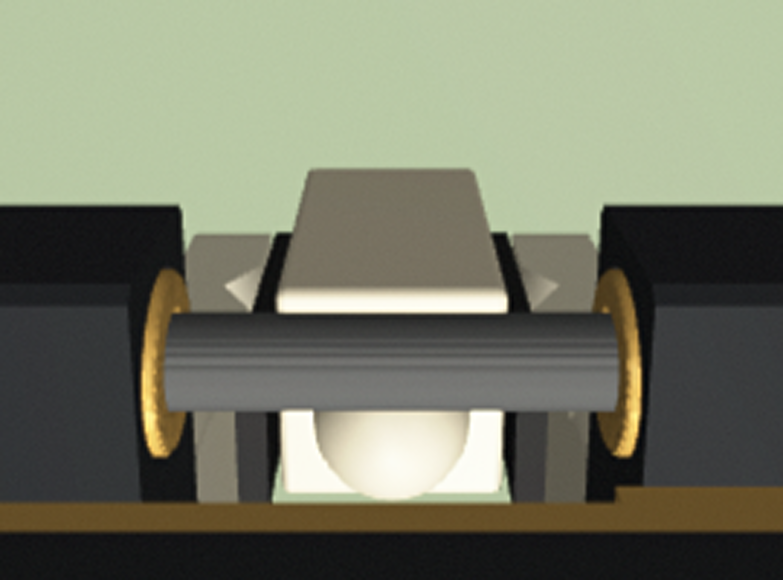

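```bash
python3 - <<'E'
from fit import *
p=cam('w12');T=B([.4352,-.3665,.1789]);a=np.radians(-84.75);X=B([np.cos(a),np.sin(a),0]);Y=B([np.sin(a),-np.cos(a),0])
for u,dz in [((315,300),.0344),((315,369.7),.0344),((314,258.6),-.0206)]:
  d=toz(p,u,T[2]+dz)-T;print(u,(d@X).round(4),(d@Y).round(4))
E
```

```text
(315, 300) 0.0156 0.001
(315, 369.7) -0.0139 0.001
(314, 258.6) 0.0147 0.0007
```

```bash
python3 -m inch '-0.0305 -0.0229 0 0 0 0 0;-0.0305 -0.0229 0 0 0 0 0;-0.0305 -0.0229 0 0 0 0 0;-0.0305 -0.0229 0 0 0 0 0;-0.0305 -0.0229 0 0 0 0 0;-0.0305 -0.0229 0 0 0 0 0;-0.0305 -0.0229 0 0 0 0 0;-0.0305 -0.0229 0 0 0 0 0;-0.0305 -0.0229 0 0 0 0 0;-0.0305 -0.0229 0 0 0 0 0;-0.0305 -0.0229 0 0 0 0 0;-0.0305 -0.0229 0 0 0 0 0;-0.0305 -0.0229 0 0 0 0 0;0 0 0.035 0 0 0 0;0 0 0.035 0 0 0 0;0 0 0.02 0 0 0 0;0 0 0.01 0 0 0 0;0 0 0 0 0 0 0;0 0 0 0 0 0 0;0 0 0 0 0 0 0' 25; python3 - <<'E'
from fit import *
for i in range(3): shot('wrist','w13');s=r.get_state();print(s['tcp_pos'].round(4),s['eef_rot'].round(2))
im=cv2.imread('pics/w13.png');a=cv2.resize(im[0:390,180:450],None,fx=2.,fy=1.5,interpolation=cv2.INTER_CUBIC)
E
```

```text
time_s: 20.57
tcp_pos: [0.6977, 0.0549, 0.0821]
eef_rot: [-179.9, -0.0, -84.8]
contact_force: [0.2, 0.2, -1.3]
gripper_width: 0.0303
[0.6978 0.055  0.0826] [-1.7983e+02  2.0000e-02 -8.4770e+01]
[0.6977 0.055  0.0826] [-1.7982e+02  3.0000e-02 -8.4780e+01]
[0.6975 0.055  0.0825] [-1.7983e+02  3.0000e-02 -8.4780e+01]
```

View pics/w13.png

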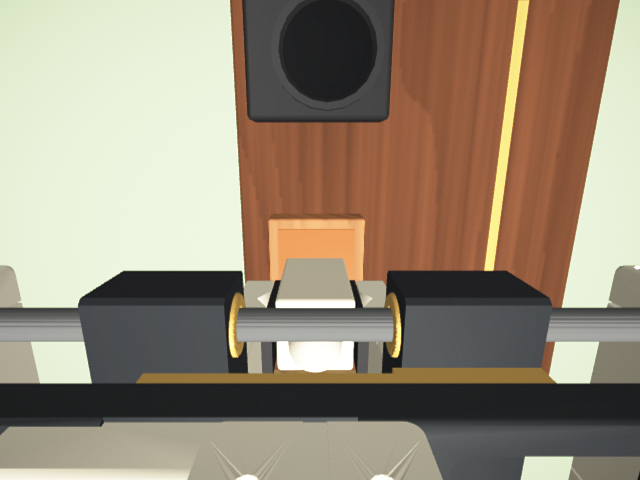

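```bash
python3 - <<'E'
from fit import *
im=cv2.imread('pics/w13.png');a=cv2.resize(im[200:300,240:400],None,fx=5,fy=5,interpolation=cv2.INTER_CUBIC);cv2.imwrite('pics/c13.png',a)
E
```

```text
(no output)
```

View pics/c13.png

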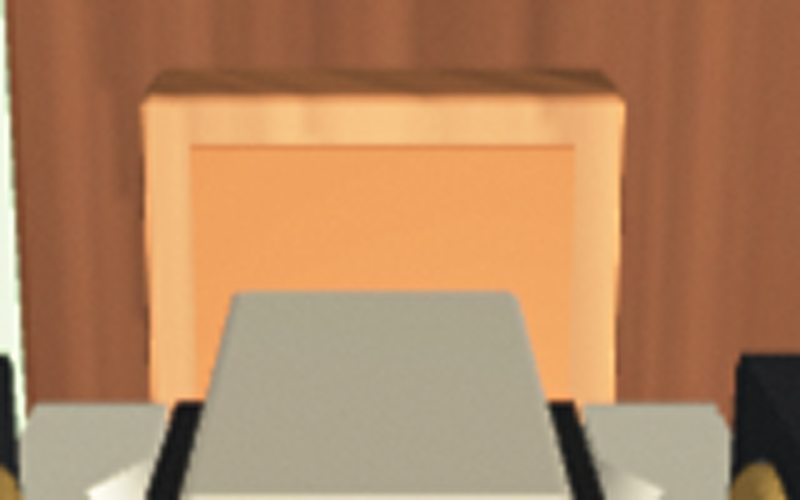

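```bash
python3 - <<'E'
from fit import *
p=cam('w13');T=B([.6976,.055,.0825]);a=np.radians(-84.78);X=B([np.cos(a),np.sin(a),0]);Y=B([np.sin(a),-np.cos(a),0])
for n,u,z in [('st',(143,97),.03),('st',(624,97),.03),('stbot',(155,70),.01),('stbot',(612,70),.01),('seal bottom',(234,291),.0619),('seal',(514,291),.0619)]:
  d=toz(p,(u[0]/5+240,u[1]/5+200),z)-T;print(n,(d@X).round(4),(d@Y).round(4))
E
```

```text
st 0.0292 -0.0267
st 0.0293 0.0305
stbot 0.029 -0.0277
stbot 0.029 0.0315
seal bottom 0.0149 -0.0137
seal 0.0149 0.0154
```

```bash
python3 -m inch '0 0.001 0.015 0 0 0 0;0 0 0.01 0 0 0 0;0 0 0.004 0 0 0 0;0 0 0.002 0 0 0 0;0 0 0 0 0 0 0;0 0 0 0 0 0 0;0 0 0 0 0 0 0'
```

```text
time_s: 21.3
tcp_pos: [0.6951, 0.0547, 0.0505]
eef_rot: [180.0, -0.0, -84.8]
contact_force: [-3.9, 0.7, 5.6]
gripper_width: 0.0298
```

```bash
python3 -m inch '0 0 0 0 0 0 0.42;0 0 0 0 0 0 0.46;0 0 0 0 0 0 0.55;0 0 0 0 0 0 0.65;0 0 -0.01 0 0 0 0.7;0 0 -0.03 0 0 0 0.7;0 0 -0.04 0 0 0 1;0 0 -0.04 0 0 0 1;0 0 -0.04 0 0 0 1;-0.02 0 -0.035 0 0 0 1;-0.02 0 -0.035 0 0 0 1;-0.02 0 -0.03 0 0 0 1;0 0 0 0 0 0 1;0 0 0 0 0 0 1;0 0 0 0 0 0 1'; python3 - <<'E'
from fit import *
shot('wrist','w14');s=r.get_state();print(s['tcp_pos'].round(4),s['eef_rot'].round(2))
im=cv2.imread('pics/w14.png');a=cv2.resize(im[0:270,180:480],None,fx=2.2,fy=2.2,interpolation=cv2.INTER_CUBIC);cv2.imwrite('pics/c14.png',a)
E
```

```text
time_s: 22.55
tcp_pos: [0.6897, 0.1147, 0.3096]
eef_rot: [180.0, 0.0, -84.8]
contact_force: [0.3, -0.9, -0.5]
gripper_width: 0.0879
[0.6895 0.1142 0.3087] [ 1.7991e+02 -1.0000e-02 -8.4790e+01]
```

View pics/c14.png

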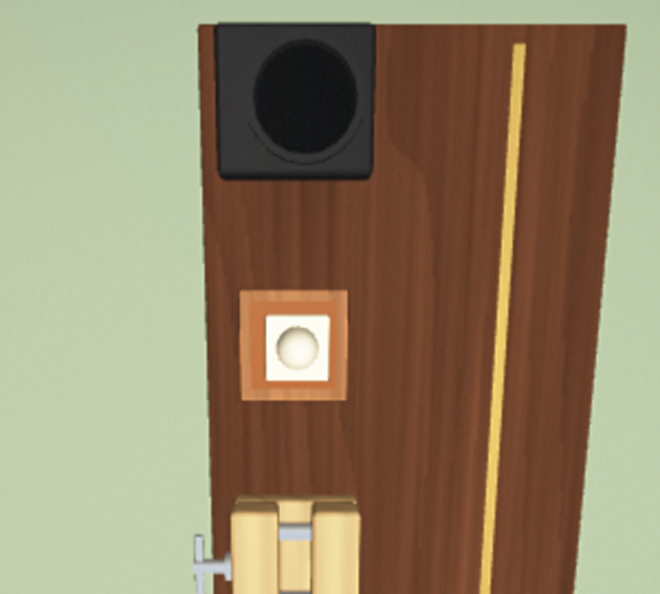

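```bash
python3 -m inch '-0.0314 0.0239 0 0 0 0 1;-0.0314 0.0239 0 0 0 0 1;-0.0314 0.0239 0 0 0 0 1;-0.0314 0.0239 0 0 0 0 1;-0.0314 0.0239 0 0 0 0 1;-0.0314 0.0239 0 0 0 0 1;-0.0314 0.0239 0 0 0 0 1;-0.0314 0.0239 0 0 0 0 1;-0.0314 0.0239 0 0 0 0 1;0 0 0.035 0 0 0 1;0 0 0.035 0 0 0 1;0 0 0.035 0 0 0 1;0 0 0.035 0 0 0 1;0 0 0.02 0 0 0 1;0 0 0 0 0 0 1;0 0 0 0 0 0 1;0 0 0 0 0 0 1'; python3 - <<'E'
from chk import *
p=cam('w14')
g=lambda u,z:(inv(toz(p,(u[0]/2.2+180,u[1]/2.2),z))*1000)
for nm,us,z in [('st',[(240,290.5),(348,290.5),(347,400),(241,400)],.03),('seal',[(266,315),(329,315),(329,381),(266,381)],.085)]:
  print(nm,np.mean([g(u,z) for u in us],0).round(1),[g(u,z).round(1).tolist() for u in us])
shot('wrist','w15');s=r.get_state();print(s['tcp_pos'].round(4),s['eef_rot'].round(2),s['joints'].round(1))
E
```

```text
time_s: 24.02
tcp_pos: [0.451, 0.3766, 0.1506]
eef_rot: [-179.9, 0.0, -84.8]
contact_force: [0.7, -0.1, 1.1]
gripper_width: 0.0879
st [60.6 -0.3] [[89.0, -28.8], [32.0, -28.8], [31.6, 28.3], [89.5, 28.3]]
seal [58.8 -0.5] [[73.4, -15.6], [44.1, -15.6], [43.8, 14.6], [73.7, 14.6]]
[0.4511 0.377  0.1512] [-1.799e+02  8.000e-02 -8.479e+01] [ 59.   15.8 -16.7   0.  -57.4 -53.8]
```

View pics/w15.png

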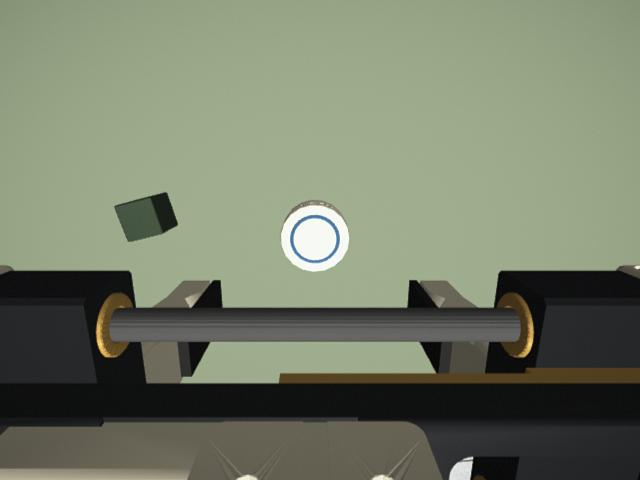

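```bash
python3 - <<'E'
from chk import *
p=cam('w15');T=B([.4511,.3769,.1512]);a=np.radians(-84.79);X=B([np.cos(a),np.sin(a),0]);Y=B([np.sin(a),-np.cos(a),0])
for u in [(315,239),(281,239),(349,239),(315,205),(315,271.3)]:
  d=toz(p,u,.03)-T;print((d@X).round(4),(d@Y).round(4),(d+T).round(4))
E
```

```text
0.0007 0.0012 [0.45   0.3761 0.03  ]
0.0006 -0.0259 [0.477  0.3786 0.03  ]
0.0007 0.0283 [0.423  0.3737 0.03  ]
0.0279 0.0012 [0.4524 0.349  0.03  ]
-0.0265 0.0012 [0.4475 0.4032 0.03  ]
```

```bash
python3 -m inch '0.0007 0 0.035 0 0 0 1;0 0 0.04 0 0 0 1;0 0 0.04 0 0 0 1;0 0 0.02 0 0 0 1;0 0 0.011 0 0 0 1;0 0 0 0 0 0 1;0 0 0 0 0 0 0.5;0 0 0 0 0 0 0;0 0 0 0 0 0 0;0 0 0 0 0 0 0;0 0 0 0 0 0 0;0 0 0 0 0 0 0;0 0 0 0 0 0 0;0 0 0 0 0 0 0' 25; python3 - <<'E'
from h import *
s=r.get_state();print(s['tcp_pos'],s['gripper_width'])
E
python3 -m inch '0 0 -0.02 0 0 0 0;0 0 -0.04 0 0 0 0;0 0 -0.04 0 0 0 0;0 0 -0.02 0 0 0 0;0 0 0 0 0 0 0;0 0 0 0 0 0 0;0 0 0 0 0 0 0'
python3 - <<'E'
from h import *
s=r.get_state();print(s['tcp_pos'],s['gripper_width']);shot('wrist','w16')
E
```

```text
time_s: 25.23
tcp_pos: [0.4506, 0.3762, 0.0045]
eef_rot: [-179.9, 0.1, -84.8]
contact_force: [-1.8, -0.5, 6.1]
gripper_width: 0.0554
[0.45055155 0.37623118 0.0045222 ] 0.055362581360429645
time_s: 25.82
tcp_pos: [0.4496, 0.3751, 0.1228]
eef_rot: [179.9, -0.0, -84.8]
contact_force: [-0.0, -0.7, -1.0]
gripper_width: 0.0554
[0.44956402 0.37510462 0.12277717] 0.05541577649003558
```

View pics/w16.png

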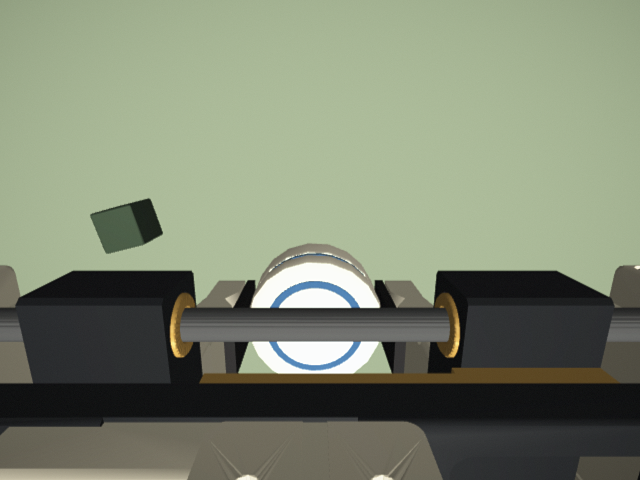

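```bash
python3 -m inch '0.0316 -0.0145 0 0 0 0 0;0.0316 -0.0145 0 0 0 0 0;0.0316 -0.0145 0 0 0 0 0;0.0316 -0.0145 0 0 0 0 0;0.0316 -0.0145 0 0 0 0 0;0.0316 -0.0145 0 0 0 0 0;0.0316 -0.0145 0 0 0 0 0;0 0 0.03 0 0 0 0;0 0 0.03 0 0 0 0;0 0 0.02 0 0 0 0;0 0 0 0 0 0 0;0 0 0 0 0 0 0;0 0 0 0 0 0 0;0 0 0 0 0 0 0'
python3 - <<'E'
from h import *
for i in range(3): shot('wrist','w17');s=r.get_state();print(s['tcp_pos'].round(4),s['eef_rot'].round(2))
E
```

```text
time_s: 27.03
tcp_pos: [0.5722, 0.1654, 0.0448]
eef_rot: [-179.9, 0.0, -84.7]
contact_force: [-0.4, -0.1, -0.9]
gripper_width: 0.0556
[0.5722 0.1655 0.045 ] [-1.7988e+02  5.0000e-02 -8.4740e+01]
[0.5721 0.1654 0.0449] [-1.7988e+02  6.0000e-02 -8.4750e+01]
[0.572  0.1653 0.0449] [-1.7989e+02  6.0000e-02 -8.4750e+01]
```

View pics/w17.png

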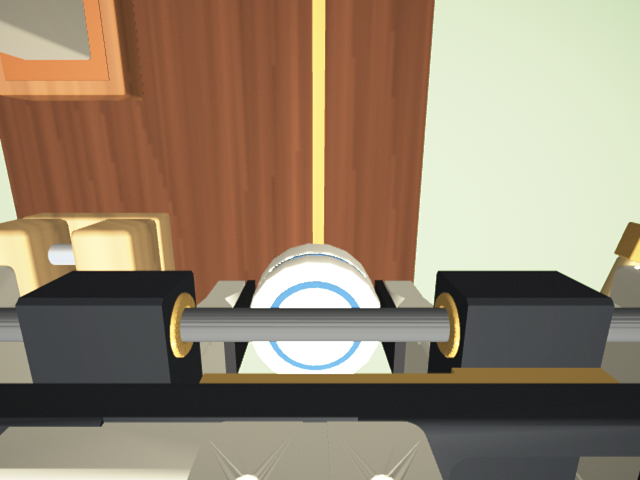

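```bash
python3 - <<'E'
from chk import *
p=cam('w17');T=B([.5720,.1653,.0449]);a=np.radians(-84.75);X=B([np.cos(a),np.sin(a),0]);Y=B([np.sin(a),-np.cos(a),0])
def q(u,z):
  d=toz(p,u,z)-T; return (d@X).round(4),(d@Y).round(4)
print('line',q((318.3,235),.01),q((318.8,20),.01))
print('box c',q((315.3,326),.0449-.0045+.03),'far top', q((315,258),.0704))
print('vise corner top',q((166,222),.056),q((90,222),.056), 'bottom?',q((170,214),.01))
im=cv2.imread('pics/w17.png');a=cv2.resize(im[200:380,0:400],None,fx=2,fy=2,interpolation=cv2.INTER_CUBIC);cv2.imwrite('pics/c17.png',a)
E
```

```text
line (np.float64(0.0238), np.float64(0.0027)) (np.float64(0.129), np.float64(0.0027))
box c (np.float64(0.0002), np.float64(0.0011)) far top (np.float64(0.029), np.float64(0.001))
vise corner top (np.float64(0.0403), np.float64(-0.0611)) (np.float64(0.0402), np.float64(-0.0928)) bottom? (np.float64(0.0355), np.float64(-0.0779))
```

View pics/c17.png

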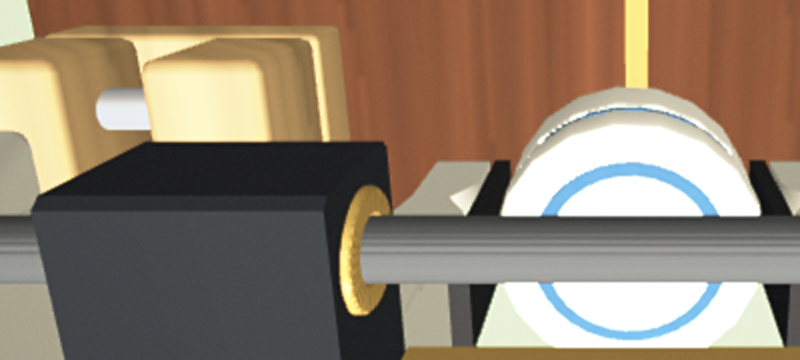

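```bash
python3 -m inch '0.0003 0.0016 0.015 0 0 0 0;0 0 0.01 0 0 0 0;0 0 0.004 0 0 0 0;0 0 0.0015 0 0 0 0;0 0 0 0 0 0 0;0 0 0 0 0 0 0;0 0 0 0 0 0 0'
```

```text
time_s: 27.77
tcp_pos: [0.569, 0.164, 0.0142]
eef_rot: [179.9, -0.0, -84.8]
contact_force: [-6.2, 0.1, 11.2]
gripper_width: 0.0553
```

```bash
python3 -m inch '0 0 -0.001 0 0 0 0;0 0 0 0 0 0 0.7;0 0 0 0 0 0 0.75;0 0 0 0 0 0 0.8;0 0 0 0 0 0 0.8;0 0 -0.01 0 0 0 0.8;0 0 -0.03 0 0 0 0.8;0 0 -0.04 0 0 0 1;-0.02 0 -0.035 0 0 0 1;-0.04 0 -0.01 0 0 0 1;-0.04 0 0 0 0 0 1;-0.02 0 0 0 0 0 1;0 0 0 0 0 0 1;0 0 0 0 0 0 1;0 0 0 0 0 0 1'
python3 - <<'E'
from chk import *
shot('wrist','w18');s=r.get_state();print(s['tcp_pos'].round(4),s['eef_rot'].round(2))
E
```

```text
time_s: 29.02
tcp_pos: [0.5587, 0.2835, 0.1393]
eef_rot: [180.0, -0.0, -84.8]
contact_force: [0.6, -0.5, -0.1]
gripper_width: 0.0877
[0.5588 0.283  0.1392] [ 1.7998e+02 -2.0000e-02 -8.4800e+01]
```

View pics/w18.png

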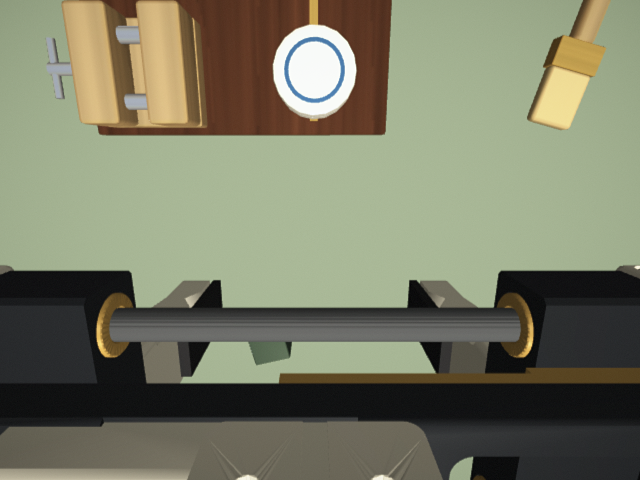

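```bash
python3 -m inch '-0.0289 -0.0126 0 0 0 0 1;-0.0289 -0.0126 0 0 0 0 1;-0.0289 -0.0126 0 0 0 0 1;0 0 0 0 0 -0.123 1;0 0 0 0 0 -0.123 1;0 0 0 0 0 0 1;0 0 0 0 0 0 1;0 0 0 0 0 0 1'
python3 - <<'E'
from chk import *
p=cam('w18')
for n,u,z in [('boxring',(315.2,70),.04),('box L',(273.5,70),.04),('box R',(356,70),.04),('line end',(314,121),.01),('line',(314,3),.01),('corner 110 160',(99,134),.01),('corner -110 160',(385,134),.01),('vise bottom edge 25',(206,126),.01)]: print(n,(inv(toz(p,u,z))*1000).round(1))
shot('wrist','w19');s=r.get_state();print(s['tcp_pos'].round(4),s['eef_rot'].round(2))
im=cv2.imread('pics/w19.png');a=cv2.resize(im[180:380,200:450],None,fx=3,fy=3,interpolation=cv2.INTER_CUBIC);cv2.imwrite('pics/c19.png',a)
E
```

```text
time_s: 29.73
tcp_pos: [0.5889, 0.3726, 0.1392]
eef_rot: [180.0, -0.0, -71.0]
contact_force: [0.2, 0.3, -1.0]
gripper_width: 0.0876
boxring [-56.  120.1]
box L [-28.7 120.1]
box R [-82.8 120.1]
line end [-55.2 149.6]
line [-55.2  71.1]
corner 110 160 [109.  159.1]
corner -110 160 [-109.4  159. ]
vise bottom edge 25 [ 26.9 153.2]
[0.5889 0.3727 0.1394] [-179.99    0.    -70.93]
```

View pics/c19.png

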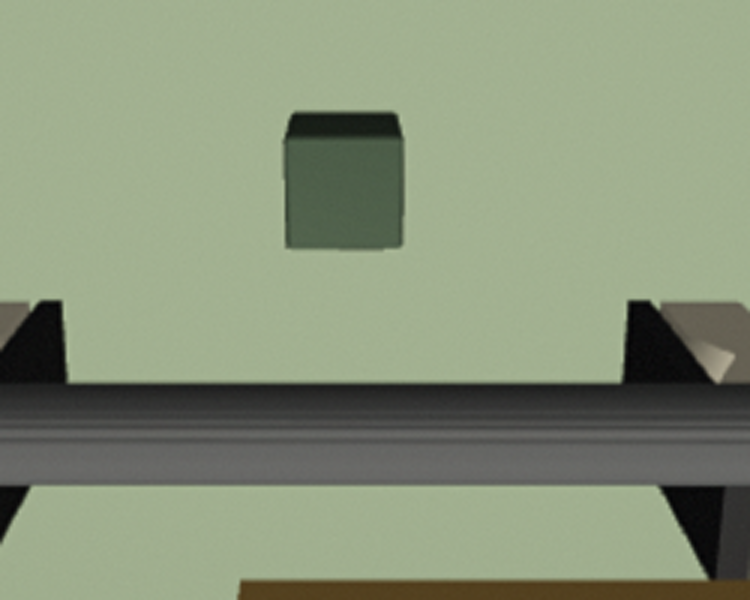

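```bash
python3 - <<'E'
from chk import *
p=cam('w19');T=B([.5889,.3727,.1394]);a=np.radians(-70.93);X=B([np.cos(a),np.sin(a),0]);Y=B([np.sin(a),-np.cos(a),0])
for u in [(285,138),(403,138),(403,247),(285,247),(344,192.5)]:
  d=toz(p,(u[0]/3+200,u[1]/3+180),.034)-T;print((d@X).round(4),(d@Y).round(4),(d+T).round(4))
E
```

```text
0.0142 -0.0134 [0.6062 0.3637 0.034 ]
0.0141 0.0159 [0.5785 0.3541 0.034 ]
-0.0143 0.0163 [0.5688 0.3809 0.034 ]
-0.0143 -0.0138 [0.5973 0.3907 0.034 ]
0.0001 0.0013 [0.5878 0.3722 0.034 ]
```

Perfectly centred. Grip and lift, turning back to the board's yaw.

```bash
python3 -m inch '0 0 0.04 0 0 0 1;0 0 0.04 0 0 0 1;0 0 0.035 0 0 0 1;0 0 0.015 0 0 0 1;0 0 0 0 0 0 1;0 0 0 0 0 0 0.5;0 0 0 0 0 0 0;0 0 0 0 0 0 0;0 0 0 0 0 0 0;0 0 0 0 0 0 0;0 0 0 0 0 0 0;0 0 0 0 0 0 0;0 0 0 0 0 0 0;0 0 0 0 0 0 0;0 0 0 0 0 0 0' 25
python3 -m inch '0 0 -0.02 0 0 0 0;0 0 -0.04 0 0 0 0;0 0 -0.04 0 0 0.122 0;0 0 -0.04 0 0 0.122 0;0 0 -0.03 0 0 0 0;0 0 0 0 0 0 0;0 0 0 0 0 0 0;0 0 0 0 0 0 0'
python3 - <<'E'
from chk import *
shot('wrist','w20');s=r.get_state();print(s['tcp_pos'].round(4),s['eef_rot'].round(2),s['gripper_width'])
E
```

```text
time_s: 31.03
tcp_pos: [0.5887, 0.3735, 0.0091]
eef_rot: [180.0, -0.0, -70.7]
contact_force: [-0.3, 0.3, 0.3]
gripper_width: 0.0295
time_s: 31.7
tcp_pos: [0.5881, 0.3732, 0.1783]
eef_rot: [179.9, -0.0, -84.7]
contact_force: [-0.5, -0.5, -1.2]
gripper_width: 0.0302
[0.5879 0.373  0.1774] [ 1.7987e+02 -7.0000e-02 -8.4670e+01] 0.029849520963849
```

View pics/w20.png

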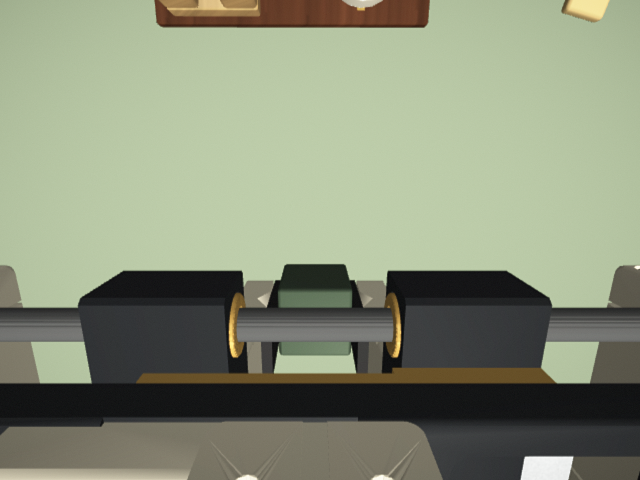

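```bash
python3 -m inch '0.0372 0.003 0 0 0 0 0;0.0372 0.003 0 0 0 0 0;0.0372 0.003 0 0 0 0 0;0.0372 0.003 0 0 0 0 0;0.0372 0.003 0 0 0 0 0;0.0372 0.003 0 0 0 0 0;0.0372 0.003 0 0 0 0 0;0.0372 0.003 0 0 0 0 0;0.0372 0.003 0 0 0 0 0;0.0372 0.003 0 0 0 0 0;0.0372 0.003 0 0 0 0 0;0.0372 0.003 0 0 0 0 0;0 0 0.035 0 0 0 0;0 0 0.035 0 0 0 0;0 0 0.035 0 0 0 0;0 0 0.025 0 0 0 0;0 0 0 0 0 0 0;0 0 0 0 0 0 0;0 0 0 0 0 0 0;0 0 0 0 0 0 0'
python3 - <<'E'
from chk import *
for i in range(3): shot('wrist','w21');s=r.get_state();print(s['tcp_pos'].round(4),s['eef_rot'].round(2))
E
```

```text
time_s: 33.42
tcp_pos: [0.5957, -0.074, 0.0508]
eef_rot: [-179.9, -0.0, -84.6]
contact_force: [-0.6, -0.1, -0.3]
gripper_width: 0.0299
[ 0.5957 -0.074   0.051 ] [-179.82    0.    -84.64]
[ 0.5955 -0.074   0.0509] [-1.7983e+02  1.0000e-02 -8.4640e+01]
[ 0.5953 -0.074   0.0507] [-1.7984e+02  1.0000e-02 -8.4650e+01]
```

View pics/w21.png

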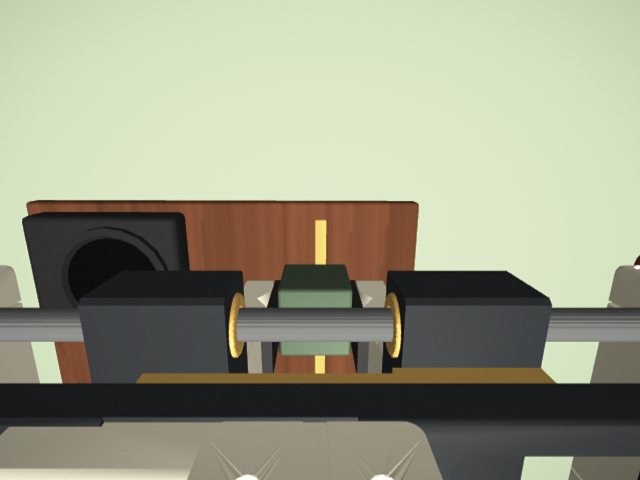

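```bash
python3 - <<'E'
from chk import *
im=cv2.imread('pics/w21.png');cv2.imwrite('pics/c21.png',cv2.resize(im[190:380,20:430],None,fx=1.95,fy=1.95,interpolation=cv2.INTER_CUBIC))
p=cam('w21');T=B([.5953,-.074,.0507]);a=np.radians(-84.65);X=B([np.cos(a),np.sin(a),0]);Y=B([np.sin(a),-np.cos(a),0])
def q(u,z):
  d=toz(p,u,z)-T; return (d@X).round(4),(d@Y).round(4)
print('line end(150)',q((320.5,220.5),.01),q((320,372),.01),q((320.7,255),.01))
print('board edge(160)',q((100,201.5),.01),q((380,201.5),.01))
b=T[2]-.0091
print('seal bottom far',q((282,265),b),q((347.5,265),b),'top far',q((279,290.5),b+.034),q((351,290.5),b+.034),'near',q((315,354.5),b+.034))
print('ink far edge top',q((40,214),.028),q((180,213),.028))
E
```

```text
line end(150) (np.float64(0.0309), np.float64(0.0039)) (np.float64(-0.0662), np.float64(0.004)) (np.float64(0.0107), np.float64(0.0041))
board edge(160) (np.float64(0.0415), np.float64(-0.1186)) (np.float64(0.0416), np.float64(0.0368))
seal bottom far (np.float64(0.0149), np.float64(-0.0153)) (np.float64(0.015), np.float64(0.0167)) top far (np.float64(0.0154), np.float64(-0.0134)) (np.float64(0.0154), np.float64(0.0152)) near (np.float64(-0.0132), np.float64(0.001))
ink far edge top (np.float64(0.0377), np.float64(-0.1395)) (np.float64(0.0382), np.float64(-0.0679))
```

View pics/c21.png

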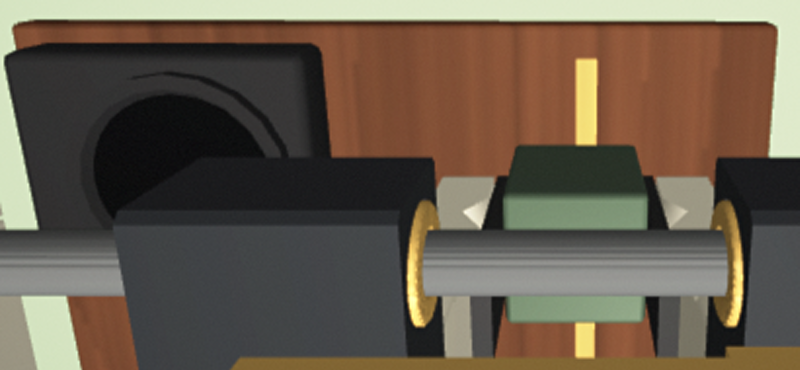

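```bash
python3 -m inch '0.0008 0.0031 0.015 0 0 0 0;0 0 0.01 0 0 0 0;0 0 0.004 0 0 0 0;0 0 0.0025 0 0 0 0;0 0 0 0 0 0 0;0 0 0 0 0 0 0;0 0 0 0 0 0 0'
```

```text
time_s: 34.15
tcp_pos: [0.5906, -0.0755, 0.0189]
eef_rot: [179.9, -0.0, -84.6]
contact_force: [-6.7, 1.7, 12.9]
gripper_width: 0.0295
```

```bash
python3 -m inch '0 0 -0.001 0 0 0 0;0 0 0 0 0 0 0.4;0 0 0 0 0 0 0.45;0 0 0 0 0 0 0.55;0 0 0 0 0 0 0.6;0 0 -0.01 0 0 0 0.6;0 0 -0.03 0 0 0 0.7;0 0 -0.04 0 0 0 1;0 0 -0.04 0 0 0 1;-0.02 0 -0.035 0 0 0 1;-0.03 0 -0.025 0 0 0 1;-0.035 0 -0.02 0 0 0 1;-0.035 0 -0.02 0 0 0 1;-0.02 0 -0.04 0 0 0 1;-0.02 0 -0.04 0 0 0 1;-0.02 0 -0.03 0 0 0 1;0 0 0 0 0 0 1;0 0 0 0 0 0 1;0 0 0 0 0 0 1'
python3 - <<'E'
from chk import *
shot('wrist','w22');s=r.get_state();print(s['tcp_pos'].round(4),s['eef_rot'].round(2));shot('scene','sc22');shot('side','sd22')
im=cv2.imread('pics/w22.png');a=cv2.resize(im[0:290,150:500],None,fx=2.,fy=2.,interpolation=cv2.INTER_CUBIC);cv2.imwrite('pics/c22.png',a)
E
```

```text
time_s: 35.73
tcp_pos: [0.5743, 0.1012, 0.3432]
eef_rot: [180.0, 0.0, -84.6]
contact_force: [0.8, -0.1, -0.5]
gripper_width: 0.0873
[0.5742 0.1007 0.3424] [ 1.7992e+02 -1.0000e-02 -8.4670e+01]
```

View pics/c22.png

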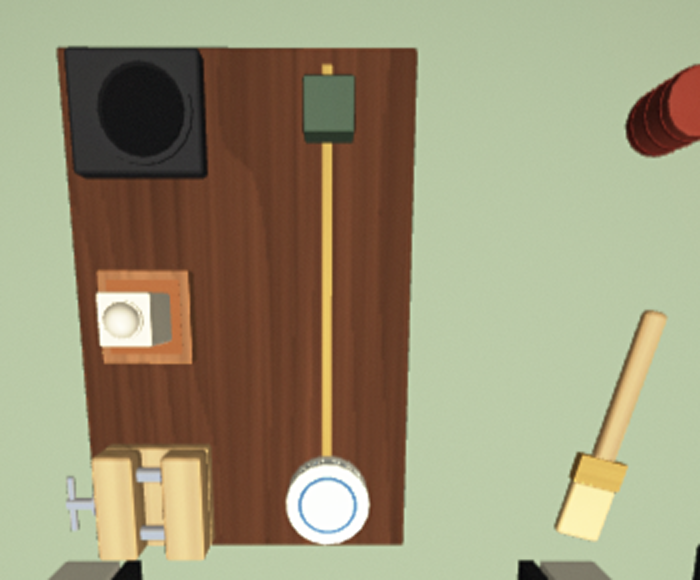

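View pics/sc22.png

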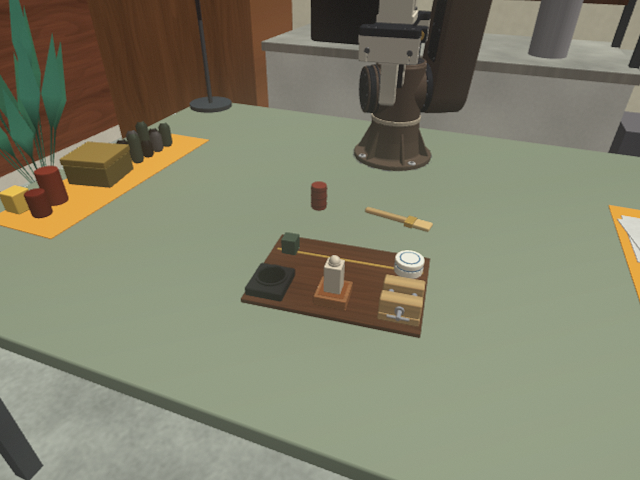

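View pics/sd22.png

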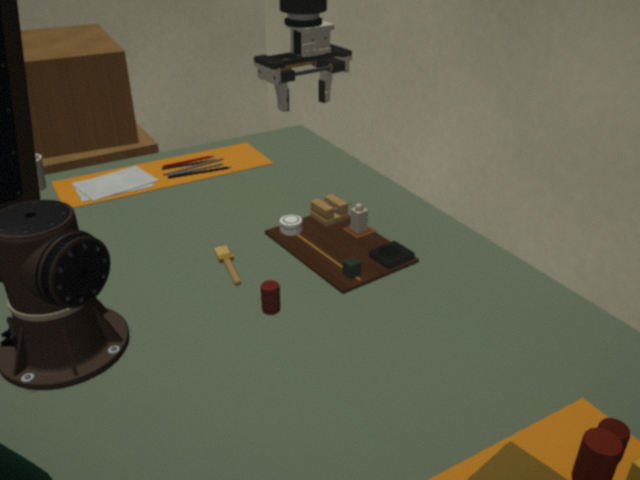

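All in one view: everything is upright and in place. I'll put numbers on it.

```bash
python3 - <<'E'
from chk import *
p=cam('w22')
g=lambda u,z:(inv(toz(p,(u[0]/2+150,u[1]/2),z))*1000)
for nm,us,z in [('stand',[(97,270),(187,270),(192,363),(104,363)],.03),('tall',[(97,292),(150,292),(152,347),(100,347)],.085),
 ('short',[(303,74),(355,75),(354,132),(303,132)],.044),('box',[(328,505)],.04),('ink 60,-120',[(66,48),(203,48),(206,175),(76,177)],.028),('vise 60,120',[(93,451),(209,452),(210,558),(99,558)],.056),
 ('bcorner 110,-160',[(57,48)],.01),('-110,-160',[(416,49)],.01),('-110,160',[(404,545)],.01),('line',[(327,300)],.01)]:
  P=[g(u,z) for u in us];print(nm,np.mean(P,0).round(1), [np.degrees(np.arctan2(*(P[i]-P[i+1])[::-1])).round(1) for i in (0,)] if len(us)>1 else '')
  if nm in('stand','short','tall'): print([x.round(1).tolist() for x in P])
E
```

```text
stand [60.7 -0.6] [np.float64(0.1)]
[[89.0, -29.4], [32.6, -29.5], [32.1, 28.1], [89.0, 28.2]]
tall [58.5 -0.6] [np.float64(0.1)]
[[72.9, -15.7], [43.4, -15.7], [44.1, 14.4], [73.6, 14.5]]
short [ -56.  -120.9] [np.float64(-0.9)]
[[-41.3, -136.1], [-71.0, -135.6], [-70.7, -105.9], [-41.1, -105.9]]
box [-56.  120.6] 
ink 60,-120 [  58.  -119.1] [np.float64(0.1)]
vise 60,120 [ 56.7 116.8] [np.float64(-0.4)]
bcorner 110,-160 [ 109.1 -159.1] 
-110,-160 [-108.9 -159. ] 
-110,160 [-110.8  159.1] 
line [-55.1 -11.5]
```

```bash
python3 -c "
from plant import r
s=r.get_state();print(s['time_s'],s['gripper_width']);print(r.close_job())"
```

```text
35.8833 0.08747041042881323
the job is handed in; nothing more can be done
None
```

The seal set is laid out as asked and handed in at 35.9 s, with the gripper open and well clear of everything.

I placed the stand first; it came down about 2.4 mm off, so I gripped it again to correct that. The tall seal, ink box and short seal followed. Last positions, in board coordinates (mm), from the final wrist picture:

| Thing | Measured | Target |
|---|---|---|
| Stand | (60.7, -0.6) | (60, 0) |
| Tall seal | (58.5, -0.6) | (60, 0), centre of the stand |
| Ink box | (-56.0, 120.6) | (-55, 120) |
| Short seal | (-56.0, -120.9) | (-55, -120) |

- **Square and upright:** the stand and both seals measured square to the board within about 1°, and the scene and side pictures show everything upright.
- **Bystanders:** the round seal and the brush look unmoved.
- **Tall seal off centre:** two of the wrist views put the tall seal about 2 mm off the stand's centre, towards the robot. I left it there, since that is about the camera's error.
- **Disagreement:** in the last picture the tops of the vise and inkstone measured 2–5 mm off their stated places. Readings taken with tops 10 mm lower fit within 1–2 mm, and I did not settle why. The board's visible corners and brass line agreed within about 1 mm, so I aimed by those.

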